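# Drive a fixing plug into a cut brick with one turn of the flywheel press

### The job

Lay the cut brick in the guide of the flywheel press, plug upwards and plug end first, and push it in gently until it sits firmly against the end stop under the ram. Then take the crank handle and turn the flywheel steadily and unhurriedly clockwise (seen from the handle's side) through exactly one full turn, so that the ram drives the orange plug fully home and comes back up, with the handle at the top again. Let go and leave the brick in the press, and do not disturb the other things on the bench.

Things in the scene. Friction and masses are not known exactly. Their poses are not given: they have to be found in the camera images.
- brick: Cut red brick lying on its side: 107 mm long (its x), 53 mm wide (its y; grip across this), 64 mm high, about 0.55 kg. Origin: centre of its underside, z up. An orange plug stands in its top near the +x end. Starts on the bench left of the press. Grip it on the rear (-x) half with the fingertips no deeper than 40 mm below the top, to clear plug, bench and rails.
- plug_top (a point): Where the plug's head is at the start: 31.5 mm from the brick's centre towards its +x end, 80.5 mm above its underside (16.5 mm above its top). This point stays with the brick. The plug's head is 19 mm across; keep the palm clear of it.
- plug (a joint): Depth the plug has been driven into the brick, m: 0 at the start, 0.014 with its collar down on the brick. A tight fit: it moves only under about 80 N, and 12 N more for each 10 mm/s of speed; the press gives this, a hand does not. Over 130 N cracks the brick.
- press: Grey hand press, fixed to the bench. Origin: on the bench straight below the ram; x from the feed side (facing the robot) to the back, y left, z up. The brick slides on a steel bed 32 mm above the bench. The frame over it fills x -22 to +78, y -47 to +47 mm, from 136 to 250 mm up. The ram end hangs 124 mm up and sinks 26 mm in the first half turn.
- feed_mouth (a point): On the bed, 150 mm before the ram axis, where the straight guide begins (splayed to 168 mm). Rails along press x, inner faces 27.5 mm right and 31.5 mm left of this point's line, tops 46 mm up. Lay the brick in, centre 110 to 125 mm before the ram axis, +x end to the ram, then push its rear end 20 to 45 mm above the bed. A spring leaf in the left rail drags: 3 N at first, then 5 to 10 N, then the stop's steep rise.
- end_stop: Back stop at the far end of the guide: steel bracket with a white nylon-faced screw, 17 mm across, 18 mm above the bed, that the brick is to bear on. Frame parallel to the press's; origin on the bed, mid bracket face, 34 mm past the ram axis. The screw stands out 6 to 18 mm, set differently each time, so the seated brick's centre is 59.5 to 71.5 mm before the origin. Over 30 N chips the brick.
- flywheel (a joint): Turn of the flywheel, rad: 0 at the start (ram up, handle on top); grows clockwise seen from the handle's side: the handle goes to the back (press +x), down, to the front, up. One turn is 6.283. A backstop stops it at -0.12; nothing stops it past one turn. It stays where it is left (0.16 N m friction); driving the plug takes up to 1.2 N m (20 N at the handle) from 85 to 180 degrees, more if hurried.
- ram: Steel ram, vertical, with a round foot 30 mm across (the plug need only be under it); origin at the centre of the foot, 124 mm above the bench when up.
- wheel_hub (a point): Centre of the flywheel's outer face, on the shaft axis, which is parallel to press y; at x 0, y -97 mm, 210 mm up in the press's frame. The wheel is 156 mm across, 22 mm thick; a white line across its rim meets a brass pointer when the ram is up.
- handle_mid (a point): Middle of the black crank handle, 24 mm across, 88 mm long, parallel to the shaft and 60 mm from it, standing out towards press -y; this point is 58 mm outside the wheel's outer face, 270 mm above the bench at the start. The grip spins freely on its pin: pinch it from above across press x and keep the hand's orientation all the way round.
- cup: Blue-grey enamel mug, 70 mm across, 78 mm high, standing loose right of the press; origin under its centre. Bystander.
- tin: Round metal tin, 72 mm across, 80 mm high, standing loose at the back left; origin under its centre. Bystander.
- wedge_b: Hardwood wedge 36 x 130 x 28 mm lying loose right of the press; origin under its centre. Bystander.
Things that resemble listed ones, but are neither listed nor needed, are in the scene too. Leave any green, purple or turquoise look-alike of the brick alone.

How it is judged:
By the outcome, as a careful person would: the job done as asked, in the order asked, and still so for the second after the job is handed in, with the robot touching nothing.
It also fails if it takes over 72 s, if anything falls off the work surface, if the arm or the gripper's body presses on something with over 40 N, if the wrist force passes 120 N, or if a joint passes its speed limit or range.

### The arm

A 6-joint arm with a two-finger parallel gripper is mounted at the origin on the work surface; the furniture and walls round the work are solid. World frame = base frame: x ahead of the robot, y to its left, z up, the work surface at z = 0. Lengths are in m, angles in rad, forces in N, time in s.
With the tool pointing down it reaches from about 0.35 to 0.85 m from the base axis. Payload 8.1 kg.
Tool frame: the origin (TCP) lies at the very end of the fingers, on their centre line; the grasp point (between the pads) lies 19 mm behind it; z points along the fingers, y is the direction in which the jaws open and shut (so a half turn about z gives the same grasp; the last joint's range is limited). The gripper opens to 85 mm and grips with 20 to 120 N. Pads are 22 mm wide; open, the fingers measure 114 mm over their backs; the gripper's body (76 mm by 85 mm) begins 54 mm behind the grasp point. The pads swing forward as they close: fully open they stand 13 mm farther back than shut.
Start: joints at [-1.417, 0.13, 1.488, -0, 1.523, -0.085], TCP at [0.142, -0.583, 0.204] pointing down, gripper open.
Joint ranges: [-2.96, 2.96], [-0.89, 2.26], [0.02, 2.5], [-1.34, 4.48], [0, 2.73], [-2.66, 2.66]. Speed limits (rad/s): [2.39, 2.39, 2.79, 3.14, 3.14, 3.14].

### API

Orientations are given as a rotation vector (axis times angle).
In Python, from plant import robot gives the robot as it stands.
- The arm moves only by the tool move_arm, never from a script. Its argument "deltas" is a list that holds one entry, the list of rows, each a list of 6 numbers: the shift along the tool's x, y, z in units of 40 mm (1.0 is 40 mm), then the turn, a rotation vector about the tool's x, y, z in units of 8 degrees (1.0 is 8 degrees). In form: [[[dx, dy, dz, ax, ay, az], ...]]. A call has 1 to 5 rows; each row is the pose to reach, as a shift and turn from the pose measured when the call began, along the tool's axes at that moment; what a row does not reach only later rows make up. A row lasts 1/10 s, in which the tool goes at most 50 mm and 8.59 degrees, less where a joint would pass 70% of its speed; a pose out of reach is approached as far as the arm can. A call with a gripper value outside its range is refused whole. "jaw" is the opening in per cent of the stroke, from 0 (shut) to 100 (fully open), set as the call begins (left out, the last holds). The fingers move at their own pace and stop on an object; "grip_force" is the grip in N (left out, the last holds). Time passes only in rows, so rows that repeat a pose let the fingers close. It gives the time, the measured TCP pose, the force and the opening at its end, in the units of the state.
- robot.observe(): the state, without advancing time (a new reading comes with each control period).
- robot.read_camera(name): name is "scene" or "top"; returns the picture (400x640x3 uint8, red, green, blue); there is no depth.
- robot.camera_info(name): a dict with "mtx" (3x3 intrinsics, pixels), "R" (3x3) and "t" (3): a world point X has camera coordinates R X + t. Camera axes: x right, y down, z forward; pixel columns grow to the right and rows downward; lengths in m; the calibration is good to about 2 mm. A picture is of the moment at which its call begins. camera_info takes no time and is no camera call.
- robot.finish_job(): hands the job in, once; it reports no verdict.
The state is a dict: "t": time; "joint_pos": joint angles; "qvel": joint speeds; "tau": joint torques, N m; "eef_pos": TCP position; "tool_rot": TCP orientation; "wrist_force": force on the tool from outside, world axes, zero at the start; "ft_torque": the same for the moment, N m; "grip_width": finger opening in m.
Only numpy, scipy, OpenCV 4.12 (cv2) and the standard library are available. Lean on these libraries where they do the work, as an engineer would, in place of code of your own. Each camera call takes 0.05 s, during which the arm holds its last target.

## Working session

There is one attempt and no reset: what is moved stays moved. The work goes in short steps, Python scripts to look and compute and a tool call to move; the robot and the scene stay as the last step left them, time stands still between calls to the robot, and variables do not carry over. Pictures are saved under pics/ and viewed, and the job is handed in when it is done.

Besides the shell and the picture viewer there is one more tool, called after ">>>" by a JSON object that holds its "api" and its "payload", one argument or row to a line. move_arm: Moves the arm, as the interface text tells. Its arguments: {"type":"object","properties":{"deltas":{"type":"array"},"jaw":{"type":"number"},"grip_force":{"type":"number"}},"required":["deltas"]}

```bash
ls; mkdir -p pics
python3 - <<'E'
from plant import robot
import cv2
s=robot.observe();print(s)
for n in("scene","top"):
    im=robot.read_camera(n);cv2.imwrite(f"pics/{n}0.png",im[:,:,::-1]);print(robot.camera_info(n))
E
```

```text
pics
{'t': 0.0, 'joint_pos': array([-1.41740498e+00,  1.31198312e-01,  1.48930644e+00,  1.96228945e-05,
        1.52299222e+00, -8.53714874e-02]), 'qvel': array([-0.00024128, -0.00092282,  0.00037346, -0.00013739,  0.00049615,
        0.00028347]), 'tau': array([ 1.14193619e-03, -5.69389057e+01, -5.00553489e+01, -1.44484789e-04,
        1.45287858e-02,  5.62264927e-05]), 'eef_pos': array([ 0.14185238, -0.58236045,  0.20340738]), 'tool_rot': array([-3.11734221e+00, -3.73929318e-01,  7.09021012e-05]), 'wrist_force': array([0.50202273, 0.87260739, 0.33417826]), 'ft_torque': array([-0.01742728,  0.02549255, -0.04500967]), 'grip_width': 0.08538925145672978}
{'mtx': array([[439.03853546,   0.        , 322.04260259],
       [  0.        , 439.03853546, 196.52249914],
       [  0.        ,   0.        ,   1.        ]]), 'R': array([[-0.88844198, -0.4587754 ,  0.01399954],
       [-0.1970448 ,  0.35368519, -0.91437418],
       [ 0.41454095, -0.81512694, -0.40462808]]), 't': array([0.43035365, 0.20261268, 1.32590936])}
{'mtx': array([[474.18317873,   0.        , 321.98832786],
       [  0.        , 474.18317873, 202.01744588],
       [  0.        ,   0.        ,   1.        ]]), 'R': array([[ 0.00850518, -0.99996014, -0.00271636],
       [-0.99333904, -0.00813664, -0.11494061],
       [ 0.11491393,  0.00367586, -0.99336865]]), 't': array([0.08793188, 0.46379598, 1.45878018])}
```

View pics/scene0.png

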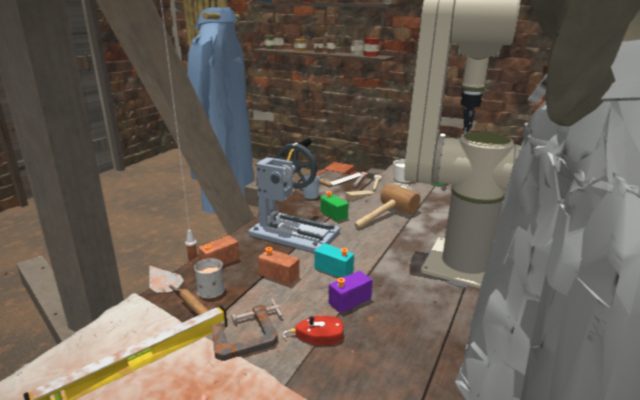

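View pics/top0.png

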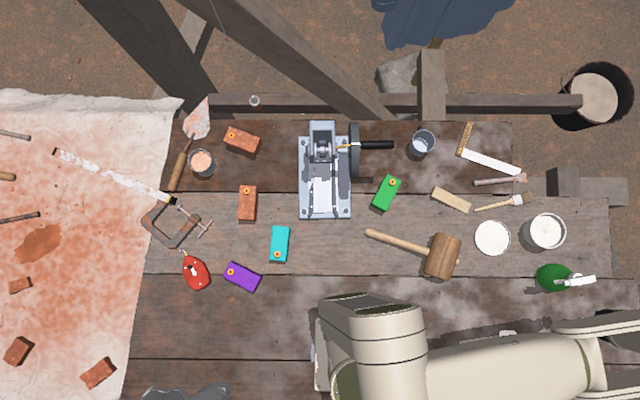

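The images show the press at about (325,170) in the top view, with two red bricks at (247,202) and (242,140). I'll zoom in to tell them apart.

Run:
```python
import cv2
a=cv2.imread("pics/top0.png");cv2.imwrite("pics/topz.png",cv2.resize(a[110:235,180:420],None,fx=3.33,fy=3.33,interpolation=cv2.INTER_CUBIC))
a=cv2.imread("pics/scene0.png");cv2.imwrite("pics/scz.png",cv2.resize(a[130:310,150:390],None,fx=3.3,fy=3.3,interpolation=cv2.INTER_CUBIC))
```

```text
(no output)
```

View pics/topz.png

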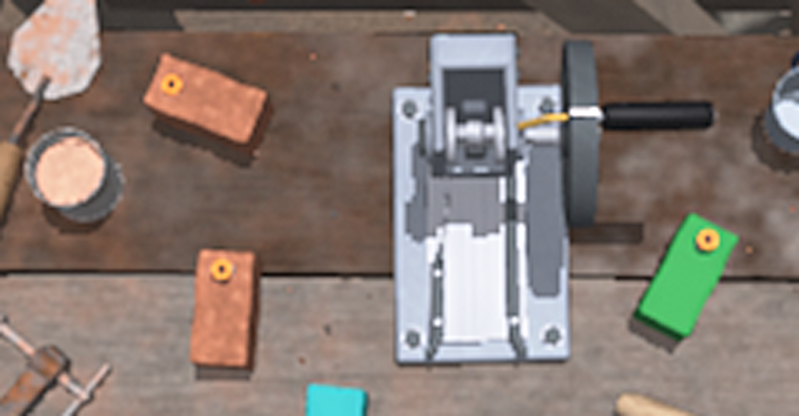

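View pics/scz.png

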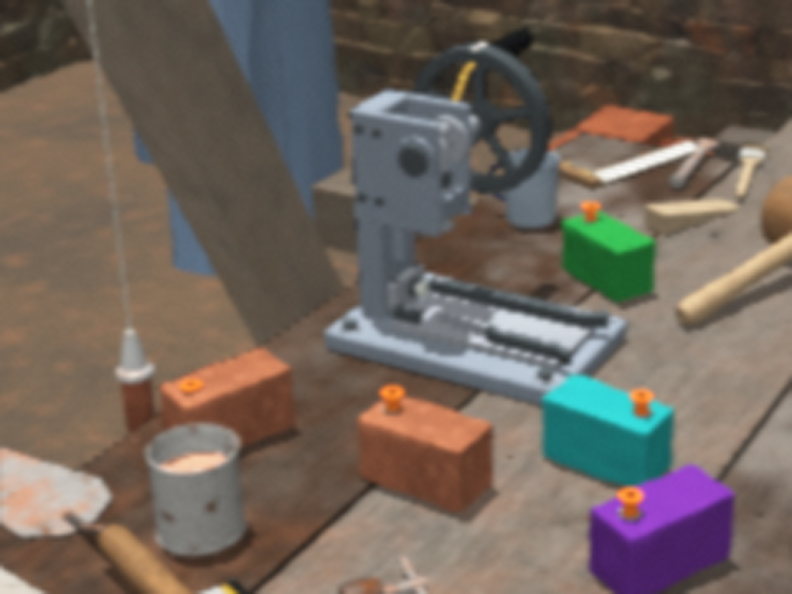

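```bash
cat > h.py <<'E'
import numpy as np,cv2
from plant import robot
def cam(n):
    c=robot.camera_info(n);return c["mtx"],c["R"],c["t"]
def ray(n,uv,z):
    K,R,t=cam(n);C=-R.T@t;d=R.T@np.linalg.inv(K)@np.array([uv[0],uv[1],1.]);return C+d*(z-C[2])/d[2]
def proj(n,X):
    K,R,t=cam(n);p=K@(R@np.asarray(X,float)+t);return p[:2]/p[2]
def rect(n,im,z,x0,x1,y0,y1,s):
    # out: row -> x decreasing, col -> y decreasing ; s px per m
    K,R,t=cam(n)
    A=np.array([[0,-1/s,x1],[-1/s,0,y1],[0,0,z],[0,0,1]])
    H=K@np.c_[R,t]@A
    return cv2.warpPerspective(im,H,(int((y1-y0)*s),int((x1-x0)*s)),flags=cv2.INTER_CUBIC|cv2.WARP_INVERSE_MAP)
E
python3 - <<'E'
from h import *
for n in("top","scene"):
    K,R,t=cam(n);print(n,-R.T@t)
a=cv2.imread("pics/top0.png")
hsv=cv2.cvtColor(a,cv2.COLOR_BGR2HSV)
for nm,uv,z in(("brickpx",(247,202),.064),("press",(325,170),.032),("handle end",(393,145),.27),("cup",(423,142),.078),("tin",(202,162),.08),("green",(386,192),.06)):
    print(nm,ray("top",uv,z).round(3))
x0,x1,y0,y1=.35,.85,-.15,.35
for z in(.046,.064,.27):
    cv2.imwrite(f"pics/r{int(z*1000)}.png",rect("top",a,z,x0,x1,y0,y1,1200))
E
```

```text
top [0.29232462 0.08633984 1.50265435]
scene [-0.12737569  1.206559    0.7157392 ]
brickpx [0.457 0.321 0.064]
press [0.564 0.083 0.032]
handle end [ 0.589 -0.096  0.27 ]
cup [ 0.645 -0.217  0.078]
tin [0.577 0.459 0.08 ]
green [ 0.492 -0.105  0.06 ]
```

View pics/r46.png

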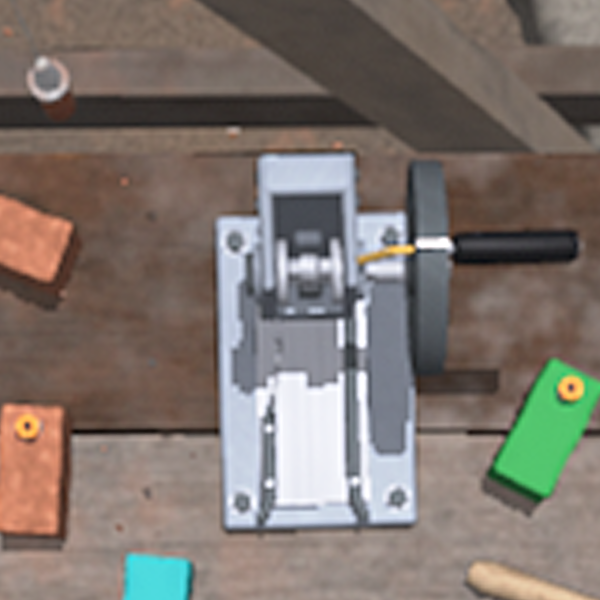

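View pics/r270.png

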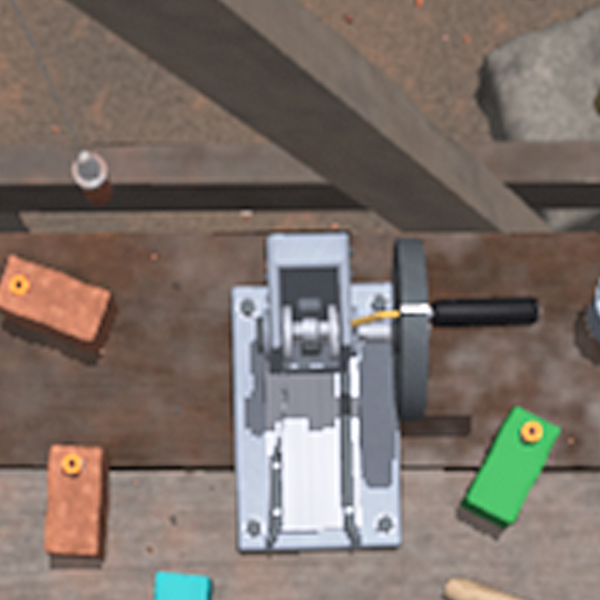

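Run:
```python
from h import *
a=cv2.imread("pics/top0.png")
r=rect("top",a,.046,.40,.66,.0,.18,3000)
for i in range(0,r.shape[0],60): cv2.line(r,(0,i),(8,i),(0,0,255),1)
for i in range(0,r.shape[1],60): cv2.line(r,(i,0),(i,8),(0,0,255),1)
cv2.imwrite("pics/rails.png",r[180:]);print(r.shape)
r=rect("top",a,.27,.50,.68,-.12,.1,3400)
cv2.imwrite("pics/hand.png",r)
```

```text
(780, 540, 3)
```

View pics/rails.png

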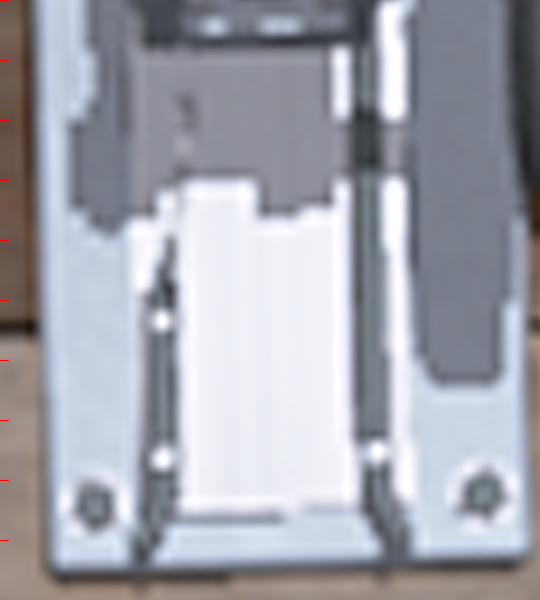

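View pics/hand.png

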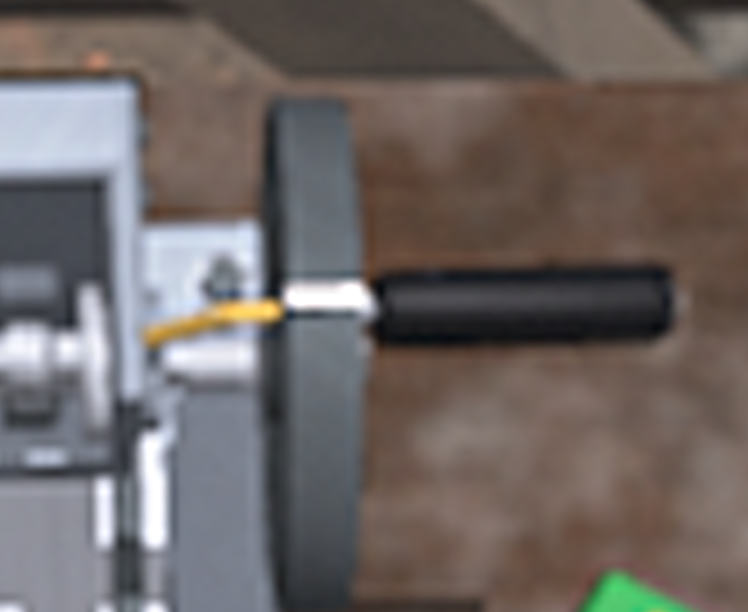

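Run:
```python
from h import *
a=cv2.imread("pics/top0.png")
# screws in plane z~0.02
r=rect("top",a,.046,.40,.70,-.02,.20,3000); g=cv2.cvtColor(r,cv2.COLOR_BGR2GRAY)
P=lambda c,row:(.70-row/3000,.20-c/3000)
def edge(row,c0,c1,sign):
    p=cv2.GaussianBlur(g[row-4:row+5].astype(np.float32).mean(0)[None],(9,1),2)[0]
    d=np.gradient(p)*sign; i=c0+np.argmax(d[c0:c1]); 
    if 0<i<len(d)-1:
        den=d[i-1]-2*d[i]+d[i+1]; i=i+(0.5*(d[i-1]-d[i+1])/den if den else 0)
    return i
for nm,c0,c1,s,rows in(("plateL",70,140,1,range(330,830,30)),("plateR",560,620,-1,range(500,830,30)),("railR in",400,440,-1,range(480,720,20)),("railR out",430,470,1,range(480,720,20)),("railL in",225,262,1,range(540,740,20)),("railL out",190,225,-1,range(560,740,20))):
    e=np.array([edge(q,c0,c1,s) for q in rows]);rr=np.array(list(rows))
    xs,ys=.70-rr/3000,.20-e/3000
    k=np.polyfit(xs,ys,1);res=np.abs(ys-np.polyval(k,xs));m=res<np.median(res)*2.5;k=np.polyfit(xs[m],ys[m],1)
    print(nm,"slope",k[0].round(4),"y at x=.45,.5",np.polyval(k,[.45,.5]).round(4),"n",m.sum(),np.std(ys[m]-np.polyval(k,xs[m])).round(5))
# screws as dark blobs
for c,row in((237*2.5,0),):pass
r2=rect("top",a,.27,.50,.70,-.12,.1,4000); v=r2.max(2); m=(v<70).astype(np.uint8); m[:, :880]=0
n,l,st,ce=cv2.connectedComponentsWithStats(m);i=1+np.argmax(st[1:,4]);ys,xs=np.nonzero(l==i)
print(st[i],cv2.minAreaRect(np.c_[xs,ys].astype(np.float32)))
cs=np.arange(st[i][0]+30,st[i][0]+st[i][2]-30,10);mid=[(ys[xs==c].min()+ys[xs==c].max())/2 for c in cs]
k=np.polyfit(cs,mid,1);cm=st[i][0]+st[i][2]/2
print("handle slope",k[0],"mid",.70-np.polyval(k,cm)/4000,.1-cm/4000)
# brick
hsv=cv2.cvtColor(rect("top",a,.064,.38,.54,.26,.40,4000),cv2.COLOR_BGR2HSV);cv2.imwrite("pics/brk.png",cv2.cvtColor(hsv,cv2.COLOR_HSV2BGR))
```

```text
plateL slope 0.0419 y at x=.45,.5 [0.163  0.1651] n 16 0.00064
plateR slope -0.0142 y at x=.45,.5 [0.0056 0.0049] n 11 0.00065
railR in slope 0.007 y at x=.45,.5 [0.0627 0.0631] n 10 3e-05
railR out slope 0.0408 y at x=.45,.5 [0.0492 0.0512] n 12 0.0006
railL in slope 0.0117 y at x=.45,.5 [0.1205 0.1211] n 9 9e-05
railL out slope -0.0518 y at x=.45,.5 [0.1332 0.1306] n 7 0.00093Traceback (most recent call last):
  File "<stdin>", line 20, in <module>
    return _wrapfunc(a, 'argmax', axis=axis, out=out, **kwds)
    return bound(*args, **kwds)
ValueError: attempt to get argmax of an empty sequence
```

Run:
```python
from h import *
a=cv2.imread("pics/top0.png");g=cv2.cvtColor(a,cv2.COLOR_BGR2GRAY)
# screws: approx raw px from rect46 coordinates (1200/m, origin .85,.35)
for c,row in((235,241),(242,502),(390,237),(398,498)):
    u=proj("top",[.85-row/1200,.35-c/1200,.046]);x,y=np.round(u).astype(int)
    p=255-g[y-5:y+6,x-5:x+6].astype(float); bg=np.median(p);w=np.clip(p-bg-10,0,None);yy,xx=np.mgrid[-5:6,-5:6];w*=(np.hypot(xx,yy)<4.5)
    s=np.array([x+(w*xx).sum()/w.sum(),y+(w*yy).sum()/w.sum()]);print(s.round(2),ray("top",s,.02).round(4))
r2=rect("top",a,.27,.50,.70,-.12,.1,4000);v=cv2.cvtColor(r2,cv2.COLOR_BGR2GRAY);print(v[420,500:800:20])
m=(v<60).astype(np.uint8);m[:,:430]=0
n,l,st,ce=cv2.connectedComponentsWithStats(m);
for i in np.argsort(-st[1:,4])[:4]+1: print(st[i],ce[i])
hsv=rect("top",a,.064,.38,.54,.26,.40,4000);cv2.imwrite("pics/brk.png",hsv)
```

```text
[302.58 142.57] [0.6545 0.1555 0.02  ]
[303.88 211.42] [0.4336 0.1484 0.02  ]
[344.26 142.26] [0.6565 0.0223 0.02  ]
[345.76 210.6 ] [0.4373 0.0169 0.02  ]
[60 62 63 63 61 61 59 61 58 59 56 57 57 58 41]
[  434   387   358   107 27548] [618.26651663 442.39901263]
[  691    11   189   102 12401] [801.89694379  49.44044835]
[ 430  786  135   13 1453] [494.31039229 793.06262904]
```

View pics/brk.png

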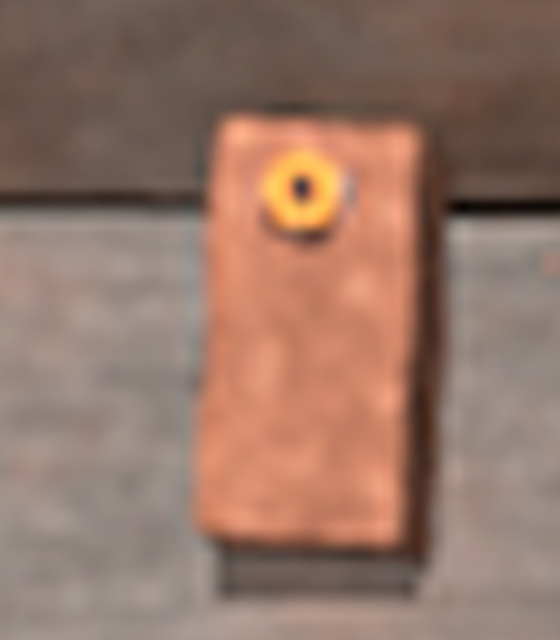

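Run:
```python
from h import *
a=cv2.imread("pics/scene0.png");cv2.imwrite("pics/schz.png",cv2.resize(a[130:210,245:335],None,fx=8,fy=7.4,interpolation=cv2.INTER_CUBIC))
b=cv2.imread("pics/top0.png");cv2.imwrite("pics/tphz.png",cv2.resize(b[115:195,295:405],None,fx=7,fy=7,interpolation=cv2.INTER_NEAREST))
for o in((.5855,.1005),(.5855,.0926)):
  for y in(-.097,-.111,-.155,-.199): 
    X=np.array([o[0]-y*.026,o[1]+y,.27]);print(y,proj("scene",X).round(1),proj("top",X).round(1))
```

```text
-0.097 [295.  148.7] [355.4 145. ]
-0.111 [297.  147.5] [360.7 144.9]
-0.155 [303.2 144.1] [377.3 144.6]
-0.199 [309.1 140.9] [393.9 144.3]
-0.097 [296.2 148. ] [358.4 145. ]
-0.111 [298.2 146.9] [363.7 144.9]
-0.155 [304.3 143.5] [380.3 144.6]
-0.199 [310.2 140.3] [396.9 144.3]
```

View pics/schz.png

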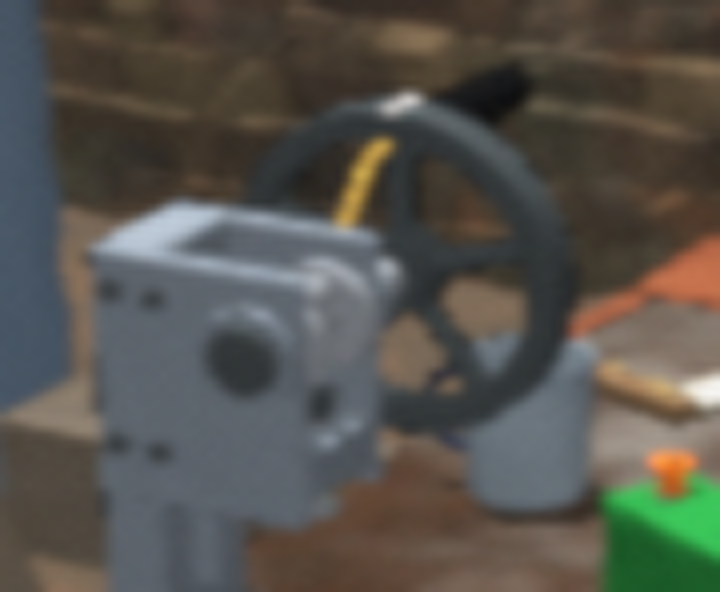

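View pics/tphz.png

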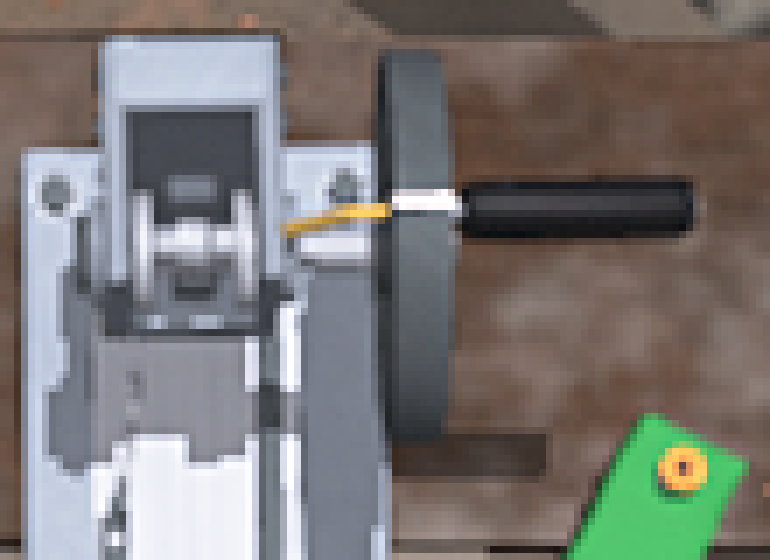

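```bash
cat >> h.py <<'E'
from scipy.spatial.transform import Rotation as Ro
def pose():
    s=robot.observe();return s,s["eef_pos"],Ro.from_rotvec(s["tool_rot"])
def to(x,y,z,yaw):
    """yaw: angle of tool y axis wrt world y (mod pi), tool down"""
    s,p,R=pose()
    best=None
    for k in(0,np.pi):
        # tool z = -Z ; tool y = (-sin,cos) ; tool x = y x z
        a=yaw+k;ty=np.array([-np.sin(a),np.cos(a),0]);tz=np.array([0,0,-1.]);tx=np.cross(ty,tz)
        T=Ro.from_matrix(np.c_[tx,ty,tz]);r=(R.inv()*T).as_rotvec()
        if best is None or np.linalg.norm(r)<np.linalg.norm(best):best=r
    d=R.inv().apply(np.array([x,y,z])-p)/.04
    print("t",round(s["t"],2),"pos",p.round(4),"F",s["wrist_force"].round(1),"w",round(s["grip_width"],4))
    print("delta",d.round(3),"turn",(np.degrees(best)/8).round(3),"| mm",(d*40).round(1))
E
python3 - <<'E'
from h import *
s,p,R=pose();print(R.as_matrix().round(3))
a=cv2.imread("pics/top0.png");r=rect("top",a,.064,.38,.54,.26,.40,4000);h=cv2.cvtColor(r,cv2.COLOR_BGR2HSV)
m=((h[...,0]<14)&(h[...,1]>90)&(h[...,2]>130)).astype(np.uint8)
m=cv2.morphologyEx(cv2.morphologyEx(m,cv2.MORPH_OPEN,np.ones((25,25))),cv2.MORPH_CLOSE,np.ones((121,121)))
c=max(cv2.findContours(m,0,2)[0],key=cv2.contourArea);q=cv2.minAreaRect(c);print(q,.54-q[0][1]/4000,.40-q[0][0]/4000)
o=np.array([.5855,.0926])
for X in((o[0]-.078,o[1]-.097,.21),(o[0]+.078,o[1]-.097,.21),(o[0],o[1]-.097,.288)):print(proj("top",X).round(1))
to(.433,.323,.15,-.05)
E
```

```text
[[ 0.972  0.237 -0.   ]
 [ 0.237 -0.972  0.002]
 [ 0.    -0.002 -1.   ]]
((307.8746032714844, 329.63494873046875), (213.30941772460938, 426.69873046875), 2.290609836578369) 0.4575912628173828 0.32303134918212895
[356.8 178.7]
[356.8 123.6]
[358.9 144.3]
t 0.1 pos [ 0.1418 -0.5824  0.2035] F [-0.2  0.4  0.6] w 0.0852
delta [ 12.426 -20.27    1.373] turn [-1.200e-02  1.000e-03  2.068e+00] | mm [ 497.1 -810.8   54.9]
```

>>> {"api": "move_arm", "payload": {
  "deltas": [
    [[0.7,-0.8,0,0,0,0.2],[1.5,-1.7,0,0,0,0.4],[2.3,-2.6,0,0,0,0.6],[3.1,-3.5,0,0,0,0.8],[3.9,-4.4,0,0,0,1.0]]
  ],
  "jaw": 100
}}

```text
t: 0.6
eef_pos: [0.2521, -0.3726, 0.2033]
tool_rot: [-3.136, -0.153, 0.0]
wrist_force: [2.1, 0.3, -0.3]
grip_width: 0.0853
```

```bash
python3 -c "
from h import *
to(.40,-.10,.22,-.04);print(robot.observe()['joint_pos'].round(2))"
```

```text
t 0.6 pos [ 0.2521 -0.3726  0.2033] F [ 2.1  0.3 -0.3] w 0.0853
delta [ 4.342 -6.423 -0.403] turn [-0.017  0.002  0.985] | mm [ 173.7 -256.9  -16.1]
[-1.09 -0.28  1.88  0.    1.54  0.38]
```

>>> {"api": "move_arm", "payload": {
  "deltas": [
    [[0.7,-0.95,-0.1,0,0,0.2],[1.4,-1.95,-0.2,0,0,0.4],[2.1,-2.95,-0.3,0,0,0.6],[2.8,-3.95,-0.4,0,0,0.8],[3.5,-5.0,-0.4,0,0,1.0]]
  ]
}}

```text
t: 1.1
eef_pos: [0.3724, -0.1587, 0.2202]
tool_rot: [-3.139, 0.069, -0.001]
wrist_force: [0.8, -0.8, 0.5]
grip_width: 0.0853
```

```bash
python3 -c "
from h import *
to(.4325,.3235,.15,-.04);print(robot.observe()['joint_pos'].round(2))"
```

```text
t 1.1 pos [ 0.3724 -0.1587  0.2202] F [ 0.8 -0.8  0.5] w 0.0853
delta [  0.971 -12.106   1.777] turn [-0.012 -0.004 -0.027] | mm [  38.9 -484.2   71.1]
[-0.53 -0.43  1.96  0.    1.61  1.08]
```

>>> {"api": "move_arm", "payload": {
  "deltas": [
    [[0.1,-1.1,0,0,0,0],[0.2,-2.3,0,0,0,0],[0.3,-3.5,0,0,0,0],[0.4,-4.7,0,0,0,0],[0.5,-5.9,0,0,0,0]]
  ]
}}

```text
t: 1.6
eef_pos: [0.4024, 0.0782, 0.2205]
tool_rot: [-3.139, 0.069, -0.001]
wrist_force: [1.0, -0.3, -0.6]
grip_width: 0.0854
```

```bash
python3 -c "
from h import *
to(.4325,.3235,.15,-.04);print(robot.observe()['joint_pos'].round(2))"
```

```text
t 1.6 pos [0.4024 0.0782 0.2205] F [ 1.  -0.3 -0.6] w 0.0854
delta [ 0.482 -6.156  1.773] turn [-0.012 -0.006 -0.027] | mm [  19.3 -246.3   70.9]
[ 0.07 -0.42  1.95  0.    1.6   1.68]
```

>>> {"api": "move_arm", "payload": {
  "deltas": [
    [[0.1,-1.1,0,0,0,0],[0.2,-2.3,0,0,0,0],[0.3,-3.5,0.2,0,0,0],[0.4,-4.7,0.8,0,0,0],[0.5,-5.9,1.4,0,0,0]]
  ]
}}

```text
t: 2.1
eef_pos: [0.4319, 0.3087, 0.1679]
tool_rot: [-3.139, 0.068, -0.003]
wrist_force: [1.4, -0.4, 0.5]
grip_width: 0.0855
```

```bash
python3 -c "
from h import *
to(.4325,.3235,.11,-.04);
im=robot.read_camera('scene');cv2.imwrite('pics/s1.png',cv2.resize(im[130:310,150:390,::-1],None,fx=3.3,fy=3.3))
im=robot.read_camera('top');cv2.imwrite('pics/t1.png',cv2.resize(im[110:290,180:420,::-1],None,fx=3.3,fy=3.3))
"
```

```text
t 2.1 pos [0.4319 0.3087 0.1679] F [ 1.4 -0.4  0.5] w 0.0855
delta [-0.004 -0.366  1.449] turn [-0.015 -0.015 -0.022] | mm [ -0.2 -14.7  57.9]
```

View pics/s1.png

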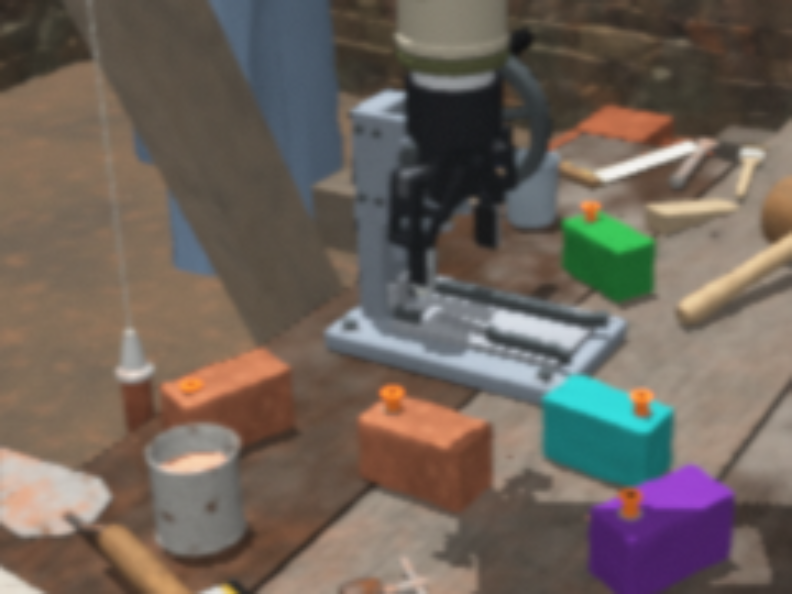

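View pics/t1.png

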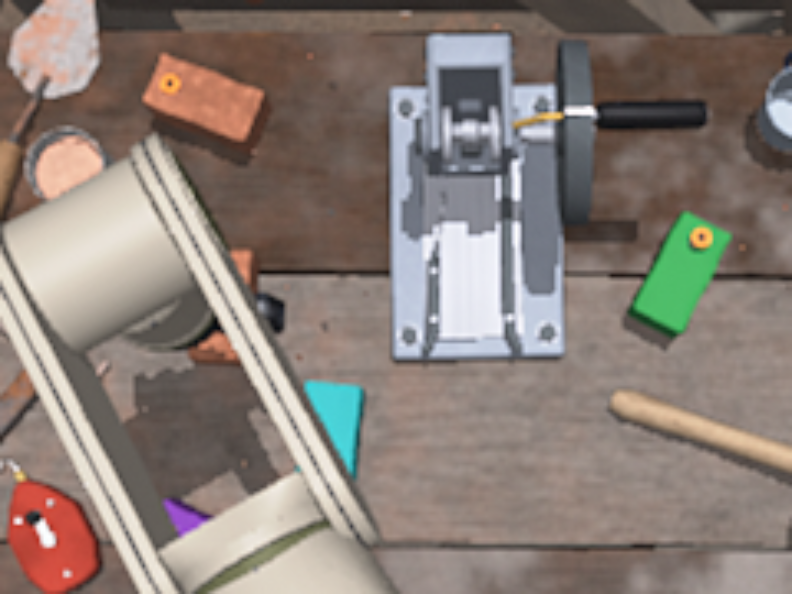

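>>> {"api": "move_arm", "payload": {
  "deltas": [
    [[0,-0.35,0.2,0,0,0],[0,-0.35,0.8,0,0,0],[0,-0.35,1.4,0,0,0],[0,-0.35,1.4,0,0,0]]
  ]
}}

```text
t: 2.6
eef_pos: [0.4263, 0.3214, 0.1027]
tool_rot: [3.135, -0.062, -0.02]
wrist_force: [0.1, -1.4, -0.3]
grip_width: 0.0856
```

```bash
python3 -c "
from h import *
print(proj('scene',[.489,.3212,.0805]))
to(.4325,.323,.030,-.04)
im=robot.read_camera('scene');cv2.imwrite('pics/s2.png',cv2.resize(im[190:310,210:370,::-1],None,fx=5,fy=5,interpolation=2))
"
```

```text
[268.56872899 248.54794164]
t 2.6 pos [0.4263 0.3214 0.1027] F [ 0.1 -1.4 -0.3] w 0.0856
delta [ 0.176 -0.058  1.814] turn [0.041 0.091 0.002] | mm [ 7.  -2.3 72.6]
```

View pics/s2.png

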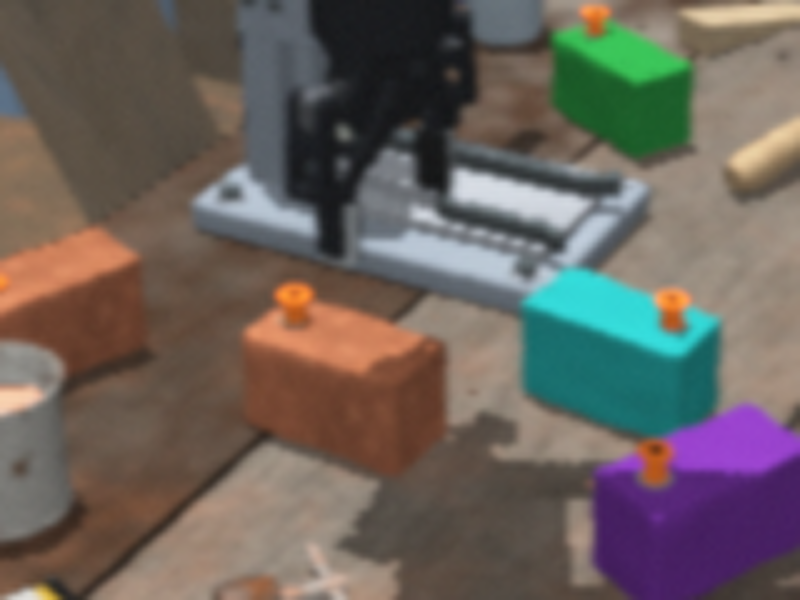

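>>> {"api": "move_arm", "payload": {
  "deltas": [
    [[0,0,0,0,0,0],[0,0,0,0,0,0]]
  ]
}}

```text
t: 2.85
eef_pos: [0.4283, 0.3222, 0.1066]
tool_rot: [3.138, -0.063, -0.014]
wrist_force: [-0.9, -0.1, 0.3]
grip_width: 0.0853
```

```bash
python3 -c "
from h import *
s=robot.observe()
print(s['joint_pos'].round(3),s['qvel'].round(3))
for dy in(-.043,.043):print(proj('scene',[.4263,.3214+dy,.1027+.013]))
to(.4325,.323,.030,-.04)
im=robot.read_camera('scene');cv2.imwrite('pics/s3.png',im[:,:,::-1])
"
```

```text
[5.480e-01 3.500e-02 1.770e+00 2.000e-03 1.345e+00 2.158e+00] [ 0.004 -0.004 -0.001  0.    -0.005  0.003]
[295.4289086  236.28105917]
[278.87031783 250.21063006]
t 2.85 pos [0.4283 0.3222 0.1066] F [-0.9 -0.1  0.3] w 0.0853
delta [ 0.12  -0.031  1.913] turn [ 0.022  0.062 -0.002] | mm [ 4.8 -1.2 76.5]
```

View pics/s3.png

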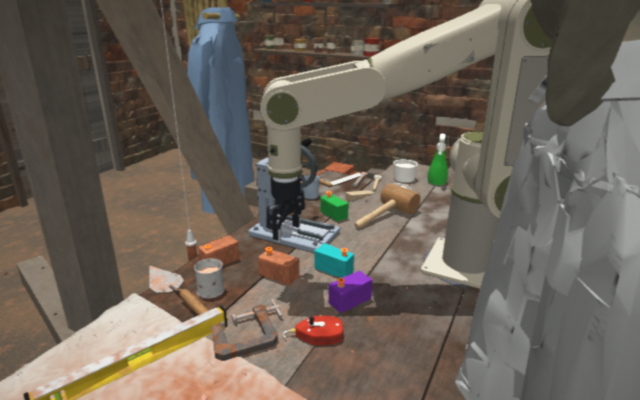

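```bash
python3 -c "
from h import *
im=robot.read_camera('scene')[:,:,::-1];c=cv2.resize(im[180:300,230:350],None,fx=5,fy=5,interpolation=2)
for z,col in((.1066,(0,0,255)),(.1196,(0,255,0)),(.14,(255,0,0))):
  for dy in(-.043,.043,0):
    u=(proj('scene',[.4283+.0*dy,.3222+dy,z])-[230,180]+.5)*5;cv2.circle(c,tuple(int(v) for v in u),4,col,-1)
cv2.imwrite('pics/s4.png',c)
"
```

```text
(no output)
```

View pics/s4.png

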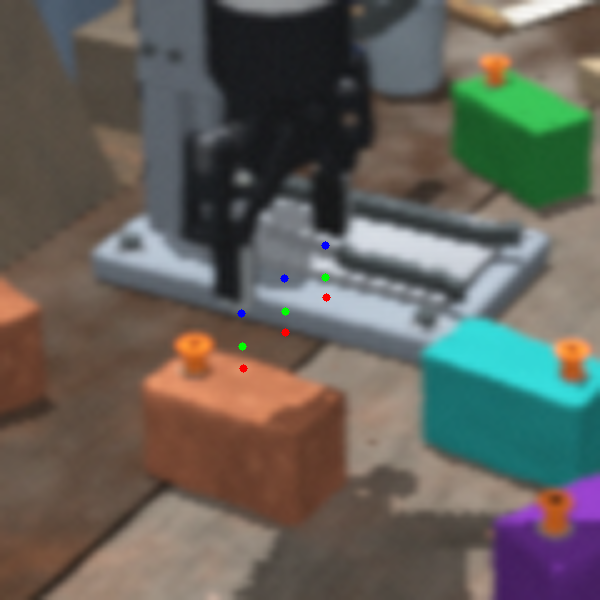

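>>> {"api": "move_arm", "payload": {
  "deltas": [
    [[0.1,0,0.4,0,0.06,0],[0.1,0,0.8,0,0.06,0],[0.1,0,1.2,0,0.06,0],[0.1,0,1.5,0,0.06,0],[0.1,0,1.5,0,0.06,0]]
  ]
}}

```text
t: 3.45
eef_pos: [0.4308, 0.3213, 0.0449]
tool_rot: [3.137, -0.063, -0.004]
wrist_force: [-1.3, -0.1, -0.6]
grip_width: 0.0852
```

```bash
python3 -c "
from h import *
to(.4325,.323,.030,-.04)
im=robot.read_camera('scene')[:,:,::-1];c=cv2.resize(im[180:300,230:350],None,fx=5,fy=5,interpolation=2)
cv2.imwrite('pics/s5.png',c)
"
```

```text
t 3.45 pos [0.4308 0.3213 0.0449] F [-1.3 -0.1 -0.6] w 0.0852
delta [ 0.043 -0.045  0.372] turn [ 0.031  0.017 -0.001] | mm [ 1.7 -1.8 14.9]
```

View pics/s5.png

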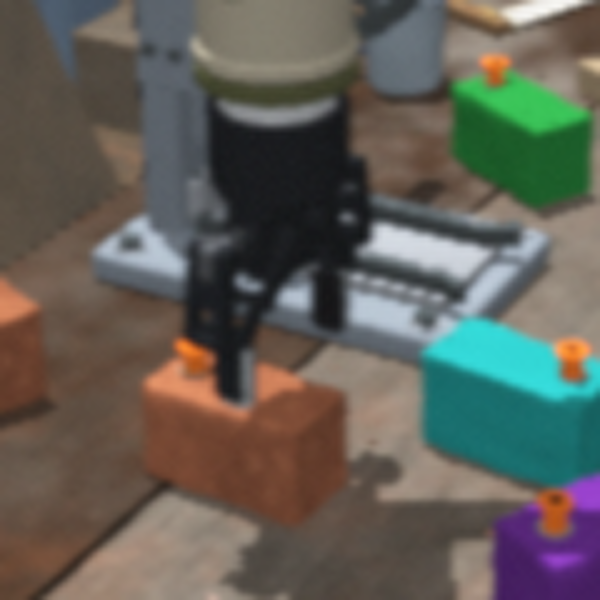

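>>> {"api": "move_arm", "payload": {
  "deltas": [
    [[0.05,0,0.2,0,0,0],[0.05,-0.03,0.4,0,0,0],[0.05,-0.03,0.4,0,0,0]]
  ]
}}

```text
t: 3.8
eef_pos: [0.4328, 0.3225, 0.0289]
tool_rot: [3.137, -0.063, -0.004]
wrist_force: [-0.2, -0.2, -0.0]
grip_width: 0.0856
```

```bash
python3 -c "
from h import *
to(.4325,.323,.030,-.04)
im=robot.read_camera('scene')[:,:,::-1];c=cv2.resize(im[180:300,230:350],None,fx=5,fy=5,interpolation=2)
for z in(.03,.043,.056):print(z,(proj('scene',[.432,.366,z])-[230,180]+.5)*5)
cv2.imwrite('pics/s6.png',c)
"
```

```text
t 3.8 pos [0.4328 0.3225 0.0289] F [-0.2 -0.2 -0. ] w 0.0856
delta [-0.008 -0.012 -0.027] turn [ 0.031  0.018 -0.001] | mm [-0.3 -0.5 -1.1]
0.03 [240.44907094 488.50599381]
0.043 [239.80191551 468.34881187]
0.056 [239.14900981 448.01252432]
```

View pics/s6.png

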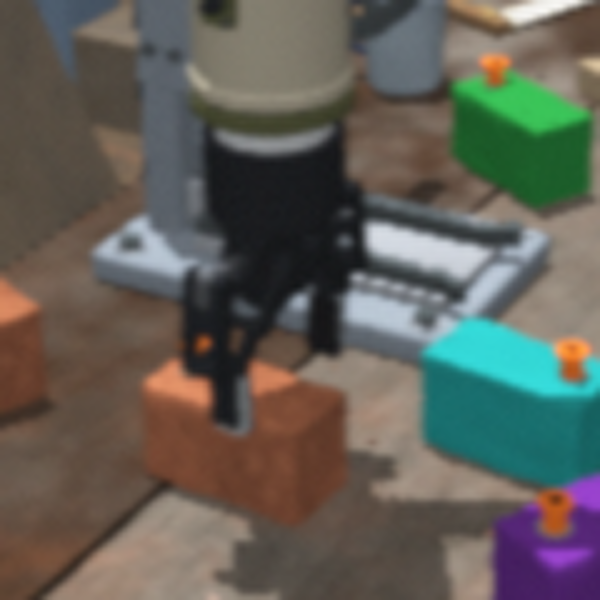

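>>> {"api": "move_arm", "payload": {
  "deltas": [
    [[0,0,0,0,0,0],[0,0,0,0,0,0],[0,0,0,0,0,0],[0,0,0,0,0,0],[0,0,0,0,0,0]]
  ],
  "jaw": 69,
  "grip_force": 20
}}

```text
t: 4.35
eef_pos: [0.4331, 0.3226, 0.0295]
tool_rot: [3.137, -0.063, -0.003]
wrist_force: [-0.5, 0.2, -0.6]
grip_width: 0.0586
```

```bash
python3 -c "
from h import *
to(.4325,.323,.030,-.04)
im=robot.read_camera('scene')[:,:,::-1];c=cv2.resize(im[180:300,230:350],None,fx=5,fy=5,interpolation=2)
cv2.imwrite('pics/s7.png',c)
im=robot.read_camera('top')[:,:,::-1];c=cv2.resize(im[150:250,190:310],None,fx=5,fy=5,interpolation=2)
cv2.imwrite('pics/t7.png',c)
"
```

```text
t 4.35 pos [0.4331 0.3226 0.0295] F [-0.5  0.2 -0.6] w 0.0586
delta [-0.014 -0.009 -0.012] turn [ 0.029  0.015 -0.001] | mm [-0.6 -0.3 -0.5]
```

View pics/s7.png

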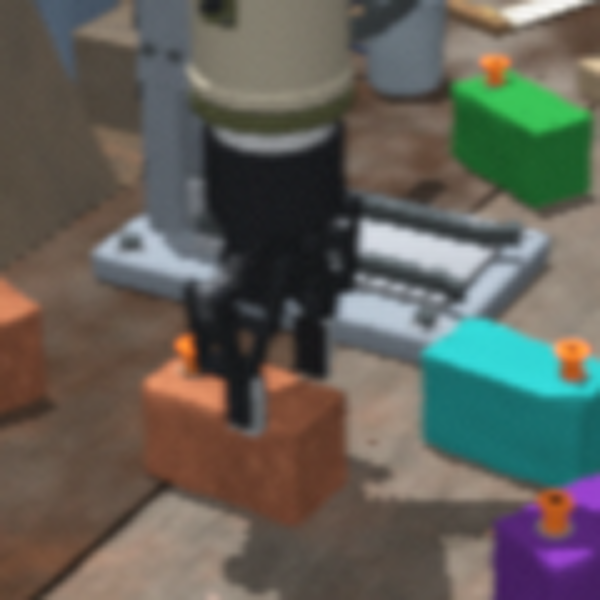

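View pics/t7.png

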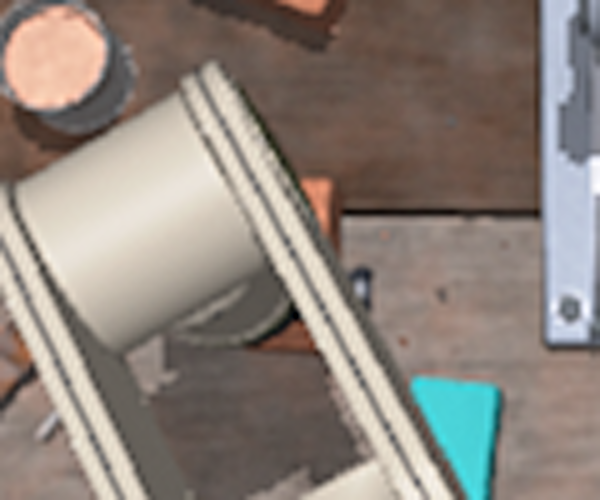

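>>> {"api": "move_arm", "payload": {
  "deltas": [
    [[0,0,0.06,0,0,0],[0,0,0.12,0,0,0],[0,0,0.12,0,0,0]]
  ]
}}

```text
t: 4.75
eef_pos: [0.4326, 0.3223, 0.0241]
tool_rot: [3.136, -0.063, -0.005]
wrist_force: [0.0, 0.3, 0.6]
grip_width: 0.0591
```

>>> {"api": "move_arm", "payload": {
  "deltas": [
    [[0,0,0,0,0,0],[0,0,0,0,0,0],[0,0,0,0,0,0],[0,0,0,0,0,0],[0,0,0,0,0,0]]
  ],
  "jaw": 50,
  "grip_force": 60
}}

```text
t: 5.25
eef_pos: [0.4328, 0.3227, 0.0245]
tool_rot: [3.137, -0.063, -0.004]
wrist_force: [-1.8, 1.3, 5.9]
grip_width: 0.0517
```

```bash
python3 -c "
from h import *
to(.4325,.323,.1,-.04)
im=robot.read_camera('scene')[:,:,::-1];c=cv2.resize(im[180:300,230:350],None,fx=5,fy=5,interpolation=2)
cv2.imwrite('pics/s8.png',c)
"
```

```text
t 5.25 pos [0.4328 0.3227 0.0245] F [-1.8  1.3  5.9] w 0.0517
delta [-1.300e-02  1.000e-03 -1.886e+00] turn [ 0.029  0.017 -0.001] | mm [ -0.5   0.  -75.5]
```

View pics/s8.png

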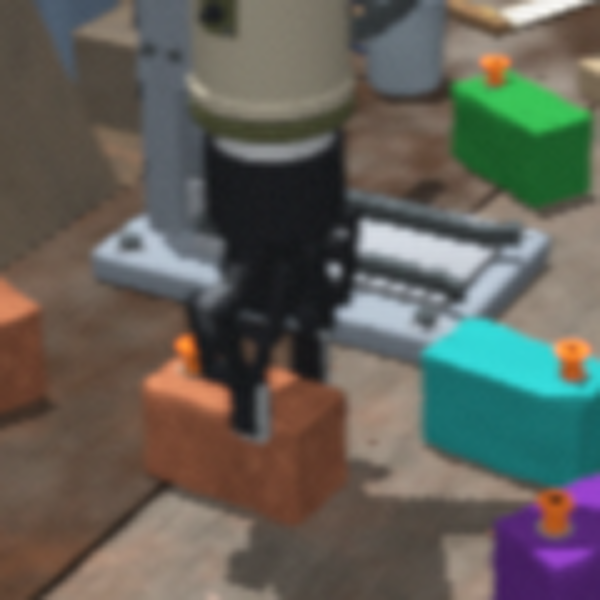

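>>> {"api": "move_arm", "payload": {
  "deltas": [
    [[0,0,-0.2,0,0,0],[0,0,-0.7,0,0,0],[0,0,-1.4,0,0,0],[0,0,-2.2,0,0,0],[0,0,-2.7,0,0,0]]
  ]
}}

```text
t: 5.8
eef_pos: [0.4332, 0.323, 0.1342]
tool_rot: [3.137, -0.063, -0.003]
wrist_force: [0.6, 0.6, -5.7]
grip_width: 0.0517
```

```bash
python3 -c "
from h import *
to(.4435,.0905,.14,.026)
im=robot.read_camera('scene')[:,:,::-1];c=cv2.resize(im[150:300,210:370],None,fx=4,fy=4,interpolation=2)
cv2.imwrite('pics/s9.png',c)
"
```

```text
t 5.8 pos [0.4332 0.323  0.1342] F [ 0.6  0.6 -5.7] w 0.0517
delta [ 0.491  5.797 -0.123] turn [ 0.028  0.016 -0.474] | mm [ 19.7 231.9  -4.9]
```

View pics/s9.png

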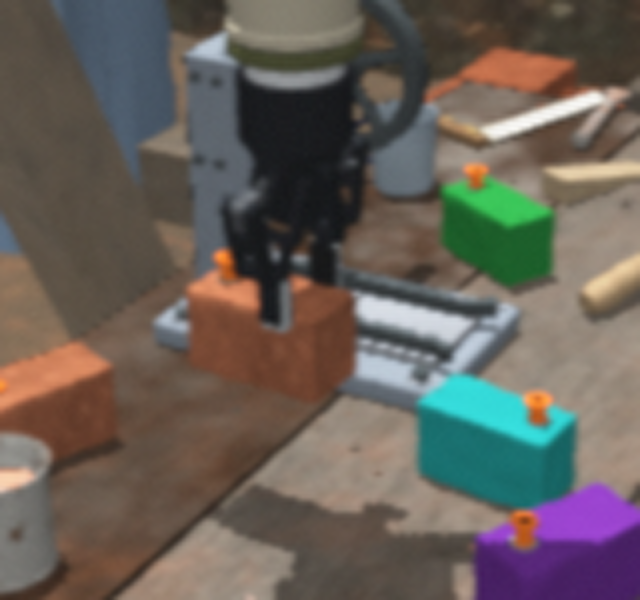

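>>> {"api": "move_arm", "payload": {
  "deltas": [
    [[0.05,0.5,0,0,0,-0.1],[0.15,1.5,-0.1,0,0,-0.2],[0.25,2.6,-0.1,0,0,-0.3],[0.35,3.7,-0.1,0,0,-0.4],[0.45,4.6,-0.1,0.02,0.02,-0.47]]
  ]
}}

```text
t: 6.35
eef_pos: [0.444, 0.1371, 0.1402]
tool_rot: [-3.141, -0.041, -0.003]
wrist_force: [0.6, 0.1, -5.2]
grip_width: 0.0517
```

```bash
python3 -c "
from h import *
to(.4435,.0905,.1,.026)"
```

```text
t 6.35 pos [0.444  0.1371 0.1402] F [ 0.6  0.1 -5.2] w 0.0517
delta [-0.043  1.163  1.005] turn [-0.    -0.014 -0.001] | mm [-1.7 46.5 40.2]
```

>>> {"api": "move_arm", "payload": {
  "deltas": [
    [[-0.04,0.5,0.1,0,0,0],[-0.04,0.9,0.4,0,0,0],[-0.04,1.16,0.8,0,0,0],[-0.04,1.16,1.0,0,0,0],[-0.04,1.16,1.0,0,0,0]]
  ]
}}

```text
t: 6.85
eef_pos: [0.4415, 0.0905, 0.0977]
tool_rot: [3.141, 0.04, -0.005]
wrist_force: [0.1, 0.6, -5.7]
grip_width: 0.0518
```

```bash
python3 -c "
from h import *
to(.4435,.0905,.06,.026)
im=robot.read_camera('scene')[:,:,::-1];c=cv2.resize(im[150:270,230:390],None,fx=5,fy=5,interpolation=2)
cv2.imwrite('pics/s10.png',c)
im=robot.read_camera('top')[:,:,::-1];c=cv2.resize(im[110:250,260:400],None,fx=4.2,fy=4.2,interpolation=2)
cv2.imwrite('pics/t10.png',c)
"
```

```text
t 6.85 pos [0.4415 0.0905 0.0977] F [ 0.1  0.6 -5.7] w 0.0518
delta [0.053 0.001 0.943] turn [ 0.001  0.021 -0.006] | mm [ 2.1  0.1 37.7]
```

View pics/s10.png

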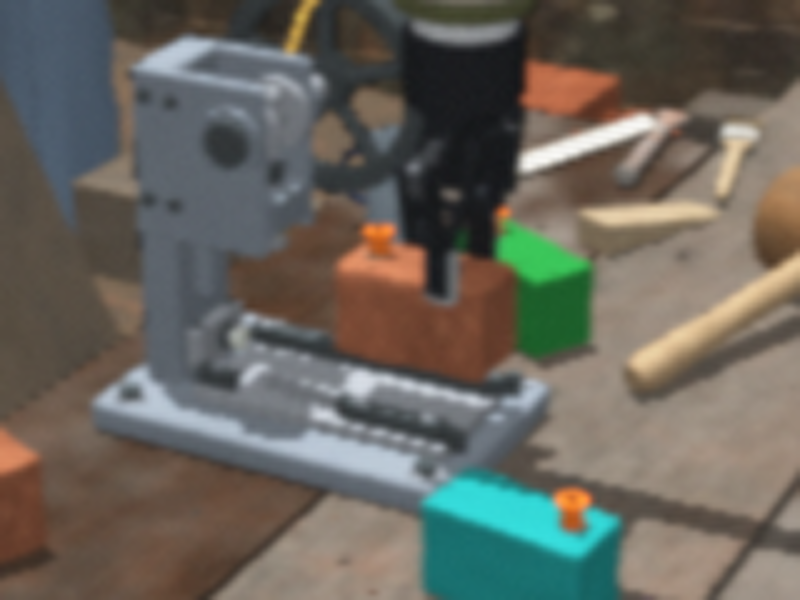

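View pics/t10.png

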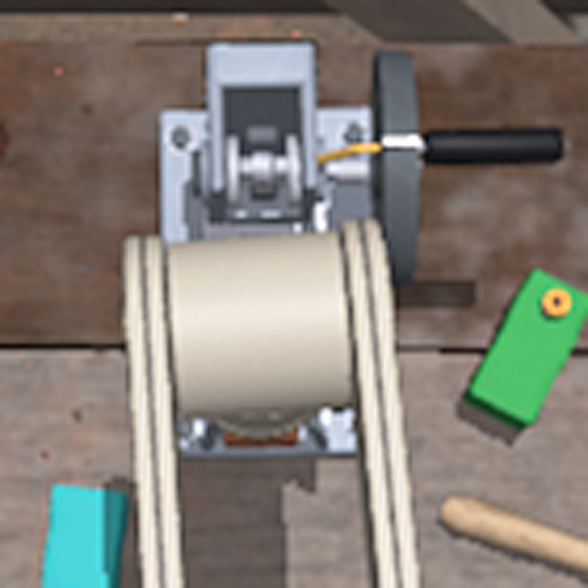

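```bash
python3 -c "
from h import *
print(proj('scene',[.4977,.092,.1537]))
a=cv2.imread('pics/scene0.png');b=cv2.imread('pics/top0.png')
def P(x,y,z):
  o=np.array([.5855,.0926]);p=.026
  return [o[0]+x*np.cos(p)-y*np.sin(p),o[1]+x*np.sin(p)+y*np.cos(p),z]
def dr(n,im,o,f):
  c=cv2.resize(im[o[1]:o[3],o[0]:o[2]],None,fx=f,fy=f,interpolation=2)
  q=lambda X:tuple(int(v) for v in (proj(n,X)-[o[0],o[1]]+.5)*f)
  for y in(-.0275,.0315):cv2.line(c,q(P(-.15,y,.046)),q(P(.02,y,.046)),(0,0,255),1)
  for x,y,z in((0,-.097,.21),(0,-.155,.27),(0,-.097,.288),(.034,0,.05),(-.022,-.033,.25),(-.15,0,.032)):cv2.circle(c,q(P(x,y,z)),3,(0,255,0),-1)
  return c
cv2.imwrite('pics/o1.png',dr('scene',a,(230,120,370,260),4))
cv2.imwrite('pics/o2.png',dr('top',b,(290,110,400,220),5))
"
```

```text
[305.7154314  195.43459988]
```

View pics/o1.png

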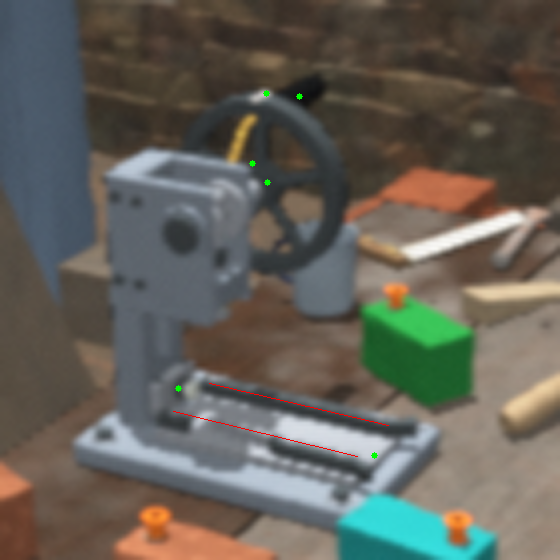

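View pics/o2.png

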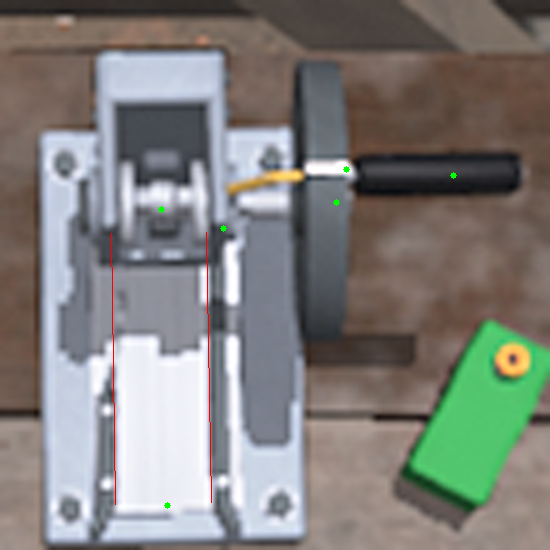

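>>> {"api": "move_arm", "payload": {
  "deltas": [
    [[0.05,0,0.2,0,0.02,0],[0.05,0.01,0.4,0,0.02,0],[0.05,0.01,0.6,0,0.02,0],[0.05,0.01,0.8,0,0.02,0],[0.05,0.01,0.9,0,0.02,0]]
  ]
}}

```text
t: 7.45
eef_pos: [0.4444, 0.0908, 0.0626]
tool_rot: [-3.141, -0.042, -0.003]
wrist_force: [-0.8, -0.4, -6.1]
grip_width: 0.0516
```

```bash
python3 -c "
from h import *
to(.4435,.0900,.0565,.026)
im=robot.read_camera('scene')[:,:,::-1];c=cv2.resize(im[150:270,230:390],None,fx=5,fy=5,interpolation=2)
cv2.imwrite('pics/s11.png',c)
"
```

```text
t 7.45 pos [0.4444 0.0908 0.0626] F [-0.8 -0.4 -6.1] w 0.0516
delta [-0.024  0.019  0.152] turn [-0.    -0.014  0.003] | mm [-1.   0.8  6.1]
```

View pics/s11.png

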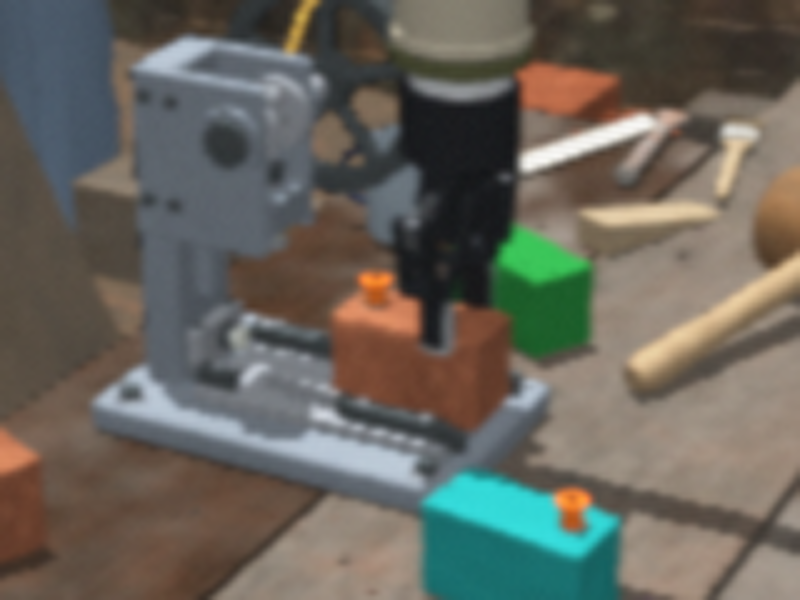

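>>> {"api": "move_arm", "payload": {
  "deltas": [
    [[-0.02,0.02,0.06,0,0,0],[-0.02,0.02,0.12,0,0,0],[-0.02,0.02,0.14,0,0,0]]
  ]
}}

```text
t: 7.8
eef_pos: [0.4432, 0.0899, 0.0566]
tool_rot: [-3.141, -0.041, -0.001]
wrist_force: [-4.2, -0.6, 1.1]
grip_width: 0.0516
```

>>> {"api": "move_arm", "payload": {
  "deltas": [
    [[0,0,0,0,0,0],[0,0,0,0,0,0],[0,0,0,0,0,0],[0,0,-0.3,0,0,0],[0,0,-0.8,0,0,0]]
  ],
  "jaw": 90
}}

```text
t: 8.3
eef_pos: [0.4422, 0.0898, 0.0886]
tool_rot: [3.141, 0.041, -0.002]
wrist_force: [1.2, -1.3, 0.4]
grip_width: 0.0767
```

>>> {"api": "move_arm", "payload": {
  "deltas": [
    [[0,0,-0.6,0,0,0],[-0.3,0,-1.4,0,0,0],[-1.2,0,-1.6,0,0,0],[-2.0,0,-1.6,0,0,0],[-2.0,0,-1.6,0,0,0]]
  ],
  "jaw": 90
}}

```text
t: 8.8
eef_pos: [0.3605, 0.0878, 0.1541]
tool_rot: [-3.141, -0.042, -0.001]
wrist_force: [-0.1, 0.6, 0.6]
grip_width: 0.077
```

```bash
python3 -c "
from h import *
to(.385,.089,.062,.026);print(robot.observe()['joint_pos'].round(2))
im=robot.read_camera('scene')[:,:,::-1];c=cv2.resize(im[150:270,230:390],None,fx=5,fy=5,interpolation=2)
cv2.imwrite('pics/s12.png',c)
im=robot.read_camera('top')[:,:,::-1];c=cv2.resize(im[110:250,260:400],None,fx=4.2,fy=4.2,interpolation=2)
cv2.imwrite('pics/t12.png',c)
"
```

```text
t 8.8 pos [0.3605 0.0878 0.1541] F [-0.1  0.6  0.6] w 0.077
delta [ 0.611 -0.012  2.302] turn [-0.001 -0.004  0.006] | mm [24.5 -0.5 92.1]
[ 0.1  -0.51  2.14  0.    1.51  1.64]
```

View pics/s12.png

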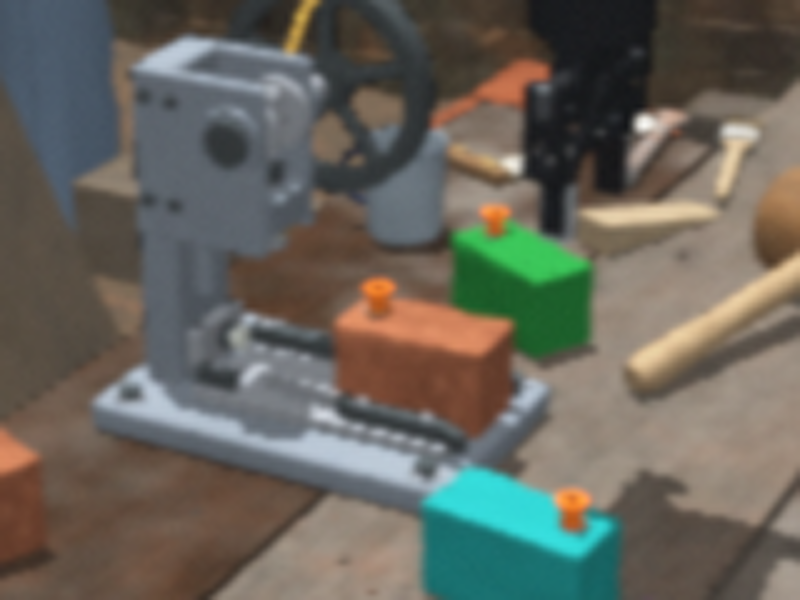

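View pics/t12.png

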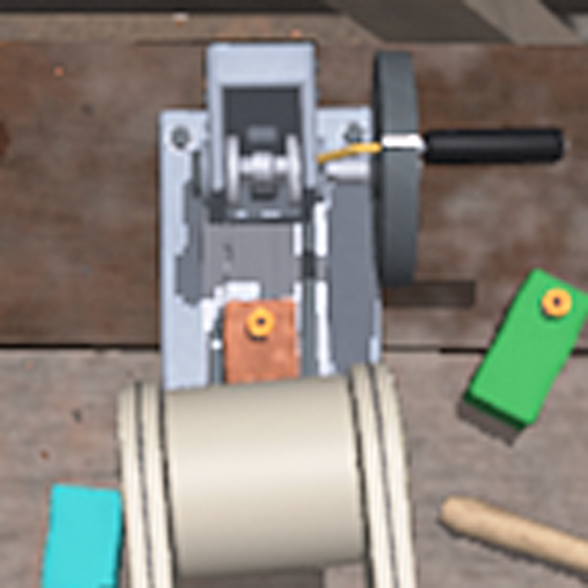

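>>> {"api": "move_arm", "payload": {
  "deltas": [
    [[0.3,0,0.4,0,0,0],[0.4,0,1.2,0,0,0],[0.4,0,1.9,0,0,0],[0.4,0,2.3,0,0,0],[0.4,0,2.3,0,0,0]]
  ],
  "jaw": 0,
  "grip_force": 60
}}

```text
t: 9.4
eef_pos: [0.3776, 0.088, 0.0598]
tool_rot: [3.141, 0.041, -0.005]
wrist_force: [-1.1, 0.3, -0.7]
grip_width: 0.0034
```

```bash
python3 -c "
from h import *
to(.400,.0889,.062,.026)
im=robot.read_camera('scene')[:,:,::-1];c=cv2.resize(im[150:270,230:390],None,fx=5,fy=5,interpolation=2)
cv2.imwrite('pics/s13.png',c)
"
```

```text
t 9.4 pos [0.3776 0.088  0.0598] F [-1.1  0.3 -0.7] w 0.0034
delta [ 0.56  -0.008 -0.058] turn [0.002 0.022 0.002] | mm [22.4 -0.3 -2.3]
```

View pics/s13.png

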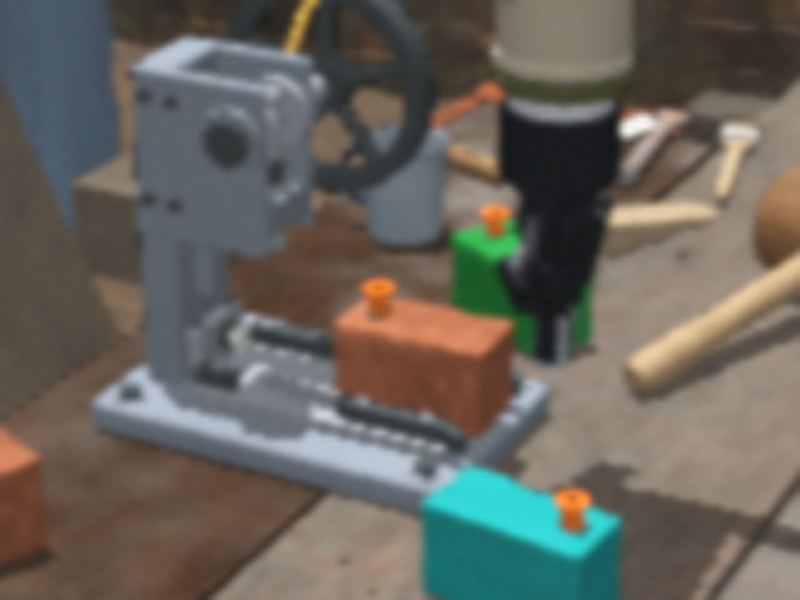

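```bash
python3 -c "
from h import *
for z in(.06,.075,.09):print((proj('scene',[.3776,.088,z])-[230,150]+.5)*5)
"
```

```text
[550.34410225 400.52472332]
[551.06336671 379.44006479]
[551.78898428 358.1691698 ]
```

```bash
python3 -c "
from h import *
im=robot.read_camera('scene')[:,:,::-1];c=im[200:250,310:370].astype(float);c=np.clip(c*1.8+20,0,255).astype(np.uint8);c=cv2.resize(c,None,fx=12,fy=12,interpolation=0)
u=(proj('scene',[.3776,.088,.0598])-[310,200]+.5)*12;cv2.circle(c,tuple(int(v) for v in u),5,(0,0,255),-1)
cv2.imwrite('pics/s14.png',c)
im=robot.read_camera('top')[:,:,::-1];c=cv2.resize(im[180:300,260:400],None,fx=5,fy=5,interpolation=2)
u=(proj('top',[.3776,.088,.0598])-[260,180]+.5)*5;cv2.circle(c,tuple(int(v) for v in u),5,(0,0,255),-1)
cv2.imwrite('pics/t14.png',c)
"
```

```text
(no output)
```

View pics/s14.png

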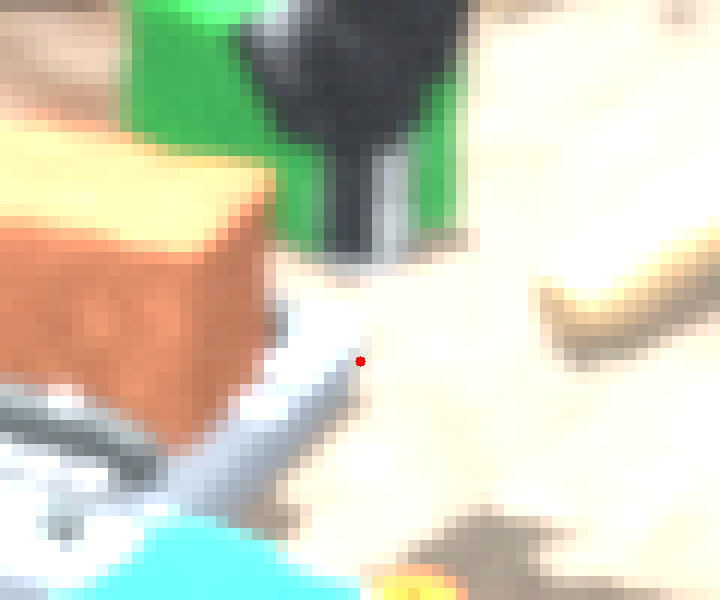

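View pics/t14.png

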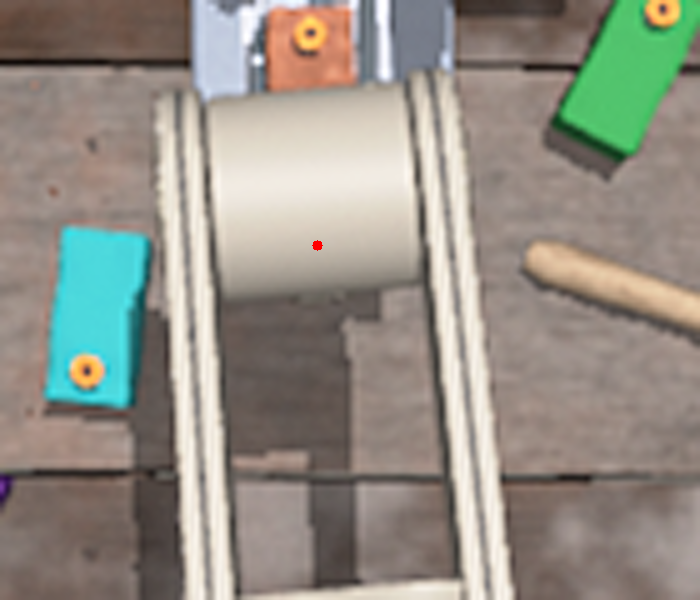

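>>> {"api": "move_arm", "payload": {
  "deltas": [
    [[0,0,0.4,0,0,0],[0,0,0.8,0,0,0],[0,0,1.1,0,0,0],[0,0,1.2,0,0,0],[0,0,1.2,0,0,0]]
  ]
}}

```text
t: 10.05
eef_pos: [0.3804, 0.0883, 0.0154]
tool_rot: [-3.141, -0.041, -0.004]
wrist_force: [0.3, -0.3, -0.0]
grip_width: -0.0003
```

```bash
python3 -c "
from h import *
s,p,R=pose();print(p,s['wrist_force'],R.as_matrix()[:,2])
im=robot.read_camera('scene')[:,:,::-1];c=im[200:250,310:370].astype(float);c=np.clip(c*1.5+10,0,255).astype(np.uint8);c=cv2.resize(c,None,fx=12,fy=12,interpolation=0)
u=(proj('scene',p)-[310,200]+.5)*12;cv2.circle(c,tuple(int(v) for v in u),5,(0,0,255),-1)
cv2.imwrite('pics/s15.png',c)
"
```

```text
[0.3804328  0.08831565 0.01536043] [ 0.33214902 -0.29650896 -0.02117241] [ 2.84674979e-03  2.23388817e-04 -9.99995923e-01]
```

View pics/s15.png

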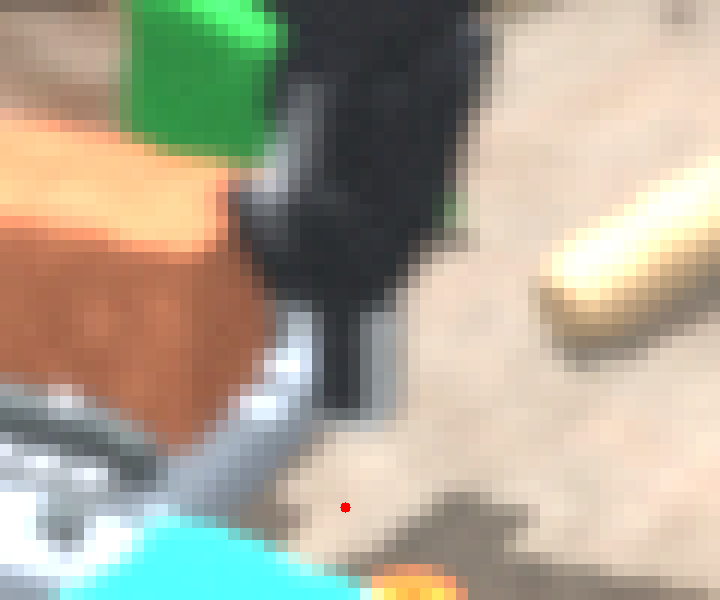

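```bash
python3 -c "
from h import *
a=cv2.imread('pics/scene0.png');c=cv2.resize(a[180:300,230:350],None,fx=5,fy=5,interpolation=2)
B=np.array([.4575,.3225]);w=-.045
for x in(-.0535,.0535):
  for y in(-.0265,.0265):
    for z in(0,.064):
      X=[B[0]+x*np.cos(w)-y*np.sin(w),B[1]+x*np.sin(w)+y*np.cos(w),z]
      u=(proj('scene',X)-[230,180]+.5)*5;cv2.circle(c,tuple(int(v) for v in u),4,(255,0,0) if z else (0,255,0),-1)
cv2.imwrite('pics/o3.png',c)
"
```

```text
(no output)
```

View pics/o3.png

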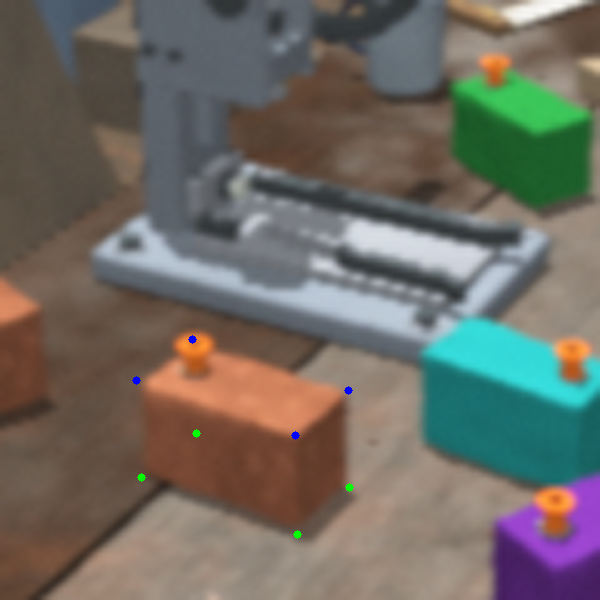

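>>> {"api": "move_arm", "payload": {
  "deltas": [
    [[0,0,0.1,0,0,0],[0,0,0.2,0,0,0],[0,0,0.3,0,0,0],[0,0,0.3,0,0,0]]
  ]
}}

```text
t: 10.5
eef_pos: [0.3803, 0.0883, 0.0032]
tool_rot: [-3.141, -0.041, -0.004]
wrist_force: [-0.0, 0.6, -0.4]
grip_width: -0.0002
```

>>> {"api": "move_arm", "payload": {
  "deltas": [
    [[0,0,0.04,0,0,0],[0,0,0.08,0,0,0]]
  ]
}}

```text
t: 10.7
eef_pos: [0.3803, 0.0883, -0.0001]
tool_rot: [-3.141, -0.041, -0.004]
wrist_force: [0.1, -1.2, -0.5]
grip_width: -0.0004
```

>>> {"api": "move_arm", "payload": {
  "deltas": [
    [[0,0,0.04,0,0,0],[0,0,0.08,0,0,0]]
  ]
}}

```text
t: 10.9
eef_pos: [0.3803, 0.0883, -0.0034]
tool_rot: [-3.141, -0.041, -0.004]
wrist_force: [-0.0, -1.1, 0.0]
grip_width: 0.0003
```

>>> {"api": "move_arm", "payload": {
  "deltas": [
    [[0,0,0.04,0,0,0],[0,0,0.08,0,0,0]]
  ]
}}

```text
t: 11.1
eef_pos: [0.3803, 0.0883, -0.0068]
tool_rot: [-3.141, -0.041, -0.004]
wrist_force: [0.7, -0.2, -0.3]
grip_width: -0.0002
```

>>> {"api": "move_arm", "payload": {
  "deltas": [
    [[0,0,0.05,0,0,0],[0,0,0.1,0,0,0],[0,0,0.15,0,0,0]]
  ]
}}

```text
t: 11.4
eef_pos: [0.3803, 0.0883, -0.013]
tool_rot: [-3.141, -0.041, -0.004]
wrist_force: [0.2, -0.7, 0.8]
grip_width: 0.0002
```

>>> {"api": "move_arm", "payload": {
  "deltas": [
    [[0,0,0.04,0,0,0],[0,0,0.08,0,0,0]]
  ]
}}

```text
t: 11.6
eef_pos: [0.3802, 0.0883, -0.0164]
tool_rot: [-3.141, -0.042, -0.004]
wrist_force: [0.2, -0.0, 0.2]
grip_width: 0.0002
```

>>> {"api": "move_arm", "payload": {
  "deltas": [
    [[0,0,0.04,0,0,0],[0,0,0.08,0,0,0]]
  ]
}}

```text
t: 11.8
eef_pos: [0.3803, 0.0883, -0.0197]
tool_rot: [-3.141, -0.041, -0.004]
wrist_force: [-0.6, 0.2, -0.7]
grip_width: 0.0001
```

>>> {"api": "move_arm", "payload": {
  "deltas": [
    [[0,0,0.03,0,0,0],[0,0,0.06,0,0,0]]
  ]
}}

```text
t: 12.0
eef_pos: [0.3802, 0.0883, -0.0222]
tool_rot: [-3.141, -0.042, -0.004]
wrist_force: [0.4, -0.2, 0.6]
grip_width: -0.0
```

```bash
python3 -c "
from h import *
s,p,R=pose();print(p,s['wrist_force'])
im=robot.read_camera('scene')[:,:,::-1];c=im[200:250,310:370].astype(float);c=np.clip(c*1.5+10,0,255).astype(np.uint8);c=cv2.resize(c,None,fx=12,fy=12,interpolation=0)
for z in(p[2],0):
  u=(proj('scene',[p[0],p[1],z])-[310,200]+.5)*12;cv2.circle(c,tuple(int(v) for v in u),5,(0,0,255),-1)
cv2.imwrite('pics/s16.png',c)
"
```

```text
[ 0.38022694  0.0883119  -0.02222519] [ 0.3720017  -0.24876048  0.63552158]
```

View pics/s16.png

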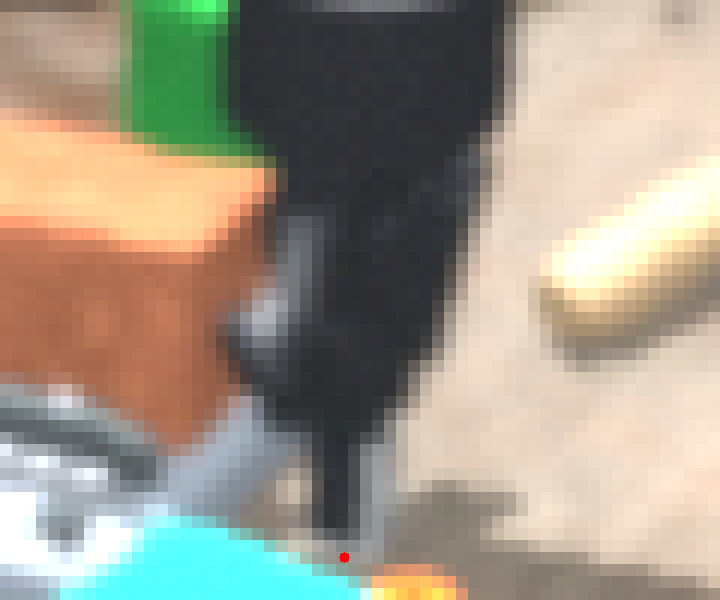

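>>> {"api": "move_arm", "payload": {
  "deltas": [
    [[0,0,-0.4,0,0,0],[0,0,-0.9,0,0,0],[0,0,-1.3,0,0,0],[0,0,-1.45,0,0,0],[0,0,-1.45,0,0,0]]
  ]
}}

```text
t: 12.55
eef_pos: [0.3809, 0.0884, 0.0364]
tool_rot: [-3.141, -0.042, -0.007]
wrist_force: [0.2, 0.7, 0.6]
grip_width: -0.0
```

```bash
python3 -c "
from h import *
to(.400,.0885,.036,.026)"
```

```text
t 12.55 pos [0.3809 0.0884 0.0364] F [0.2 0.7 0.6] w -0.0
delta [0.476 0.009 0.013] turn [-0.002 -0.031  0.003] | mm [19.   0.4  0.5]
```

>>> {"api": "move_arm", "payload": {
  "deltas": [
    [[0.15,0,0,0,0,0],[0.3,0,0,0,0,0],[0.4,0,0,0,0,0],[0.5,0,0,0,0,0],[0.6,0,0,0,0,0]]
  ]
}}

```text
t: 13.05
eef_pos: [0.405, 0.089, 0.0361]
tool_rot: [-3.141, -0.041, -0.005]
wrist_force: [-0.5, -0.4, 0.0]
grip_width: 0.0004
```

>>> {"api": "move_arm", "payload": {
  "deltas": [
    [[0.1,0,0,0,0,0],[0.2,0,0,0,0,0],[0.3,0,0,0,0,0],[0.4,0,0,0,0,0],[0.5,0,0,0,0,0]]
  ]
}}

```text
t: 13.55
eef_pos: [0.4237, 0.0894, 0.0356]
tool_rot: [-3.141, -0.042, 0.0]
wrist_force: [-8.0, -1.4, 5.3]
grip_width: -0.0
```

>>> {"api": "move_arm", "payload": {
  "deltas": [
    [[0.1,0,0,0,0,0],[0.2,0,0,0,0,0],[0.3,0,0,0,0,0],[0.4,0,0,0,0,0],[0.5,0,0,0,0,0]]
  ]
}}

```text
t: 14.05
eef_pos: [0.4423, 0.0899, 0.0351]
tool_rot: [3.141, 0.042, -0.006]
wrist_force: [-8.1, -0.2, 5.9]
grip_width: 0.0001
```

```bash
python3 -c "
from h import *
to(.470,.0895,.036,.026)
im=robot.read_camera('scene')[:,:,::-1];c=cv2.resize(im[150:270,230:390],None,fx=5,fy=5,interpolation=2)
cv2.imwrite('pics/s17.png',c)
im=robot.read_camera('top')[:,:,::-1];c=cv2.resize(im[110:250,260:400],None,fx=4.2,fy=4.2,interpolation=2)
cv2.imwrite('pics/t17.png',c)"
```

```text
t 14.05 pos [0.4423 0.0899 0.0351] F [-8.1 -0.2  5.9] w 0.0001
delta [ 0.692  0.028 -0.025] turn [0.001 0.028 0.004] | mm [27.7  1.1 -1. ]
```

View pics/s17.png

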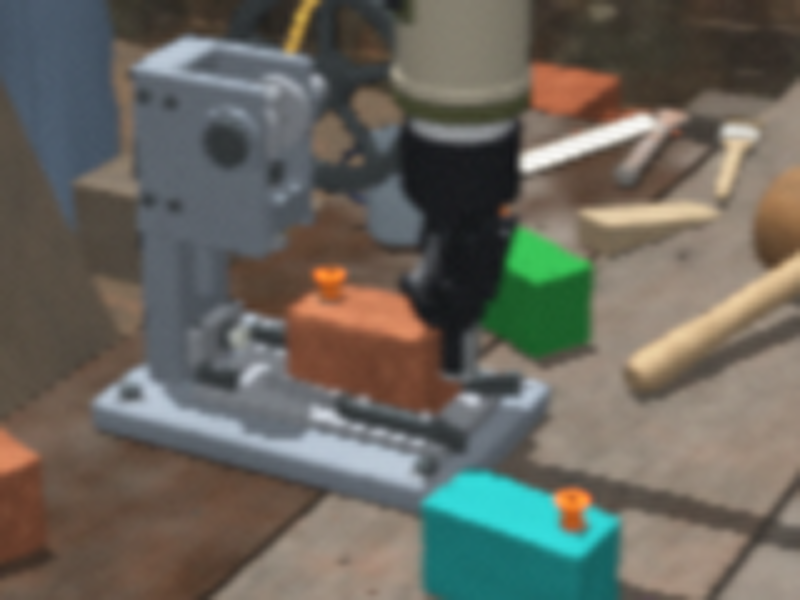

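View pics/t17.png

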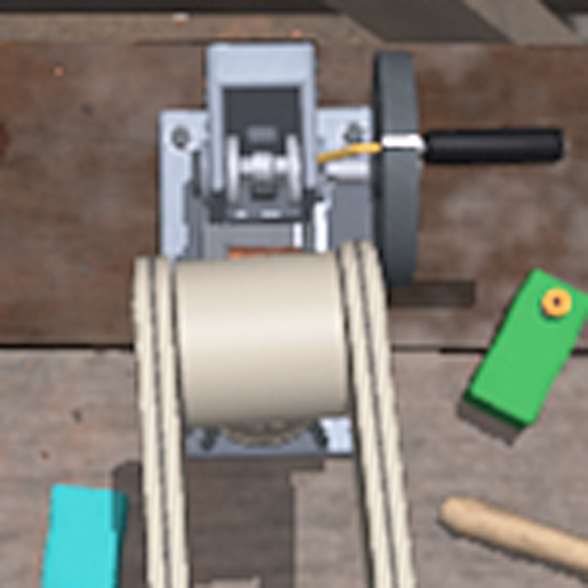

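>>> {"api": "move_arm", "payload": {
  "deltas": [
    [[0.1,0,0,0,0,0],[0.2,0,0,0,0,0],[0.3,0,-0.01,0,0,0],[0.4,0,-0.02,0,0,0],[0.5,0,-0.03,0,0,0]]
  ]
}}

```text
t: 14.65
eef_pos: [0.4607, 0.0903, 0.035]
tool_rot: [3.141, 0.042, -0.012]
wrist_force: [-9.3, -0.9, 0.6]
grip_width: -0.0001
```

>>> {"api": "move_arm", "payload": {
  "deltas": [
    [[0.06,0,0,0,0,0],[0.12,0,0,0,0,0],[0.18,0,0,0,0,0],[0.24,0,-0.01,0,0,0],[0.3,0,-0.02,0,0,0]]
  ]
}}

```text
t: 15.15
eef_pos: [0.4704, 0.0904, 0.0345]
tool_rot: [3.14, 0.042, -0.02]
wrist_force: [-9.6, -2.3, 1.1]
grip_width: 0.0002
```

>>> {"api": "move_arm", "payload": {
  "deltas": [
    [[0.03,0,0,0,0,0],[0.06,0,0,0,0,0],[0.09,0,0,0,0,0],[0.12,0,-0.01,0,0,0]]
  ]
}}

```text
t: 15.55
eef_pos: [0.4728, 0.0903, 0.0338]
tool_rot: [3.14, 0.042, -0.028]
wrist_force: [-10.1, -1.7, 1.9]
grip_width: 0.0
```

>>> {"api": "move_arm", "payload": {
  "deltas": [
    [[0.05,0,-0.02,0,0.05,0],[0.1,0,-0.03,0,0.1,0],[0.15,0,-0.04,0,0.13,0],[0.2,0,-0.05,0,0.13,0]]
  ]
}}

```text
t: 15.95
eef_pos: [0.4783, 0.0902, 0.0343]
tool_rot: [3.139, 0.042, -0.008]
wrist_force: [-7.3, -1.3, 0.9]
grip_width: -0.0002
```

```bash
python3 -c "
from h import *
to(.480,.0910,.036,.026)"
```

```text
t 15.95 pos [0.4783 0.0902 0.0343] F [-7.3 -1.3  0.9] w -0.0002
delta [ 0.042 -0.019 -0.044] turn [0.013 0.036 0.006] | mm [ 1.7 -0.7 -1.7]
```

>>> {"api": "move_arm", "payload": {
  "deltas": [
    [[0.05,0,-0.02,0,0.03,0],[0.1,0,-0.03,0,0.05,0],[0.15,0,-0.04,0,0.07,0]]
  ]
}}

```text
t: 16.25
eef_pos: [0.482, 0.09, 0.0343]
tool_rot: [3.139, 0.042, -0.0]
wrist_force: [-7.7, -1.5, -0.3]
grip_width: -0.0001
```

>>> {"api": "move_arm", "payload": {
  "deltas": [
    [[0.05,0,-0.02,0,0.03,0],[0.1,0,-0.03,0,0.05,0],[0.12,0,-0.03,0,0.07,0]]
  ]
}}

```text
t: 16.55
eef_pos: [0.4847, 0.0897, 0.0341]
tool_rot: [3.138, 0.042, 0.008]
wrist_force: [-7.7, -2.2, -0.9]
grip_width: -0.0
```

>>> {"api": "move_arm", "payload": {
  "deltas": [
    [[0.04,0,-0.01,0,0.03,0],[0.08,0,-0.02,0,0.05,0],[0.1,0,-0.02,0,0.05,0]]
  ]
}}

```text
t: 16.85
eef_pos: [0.4865, 0.0894, 0.0335]
tool_rot: [3.137, 0.042, 0.011]
wrist_force: [-6.0, -2.1, 0.3]
grip_width: -0.0001
```

>>> {"api": "move_arm", "payload": {
  "deltas": [
    [[0.04,-0.01,-0.01,0,0,0],[0.08,-0.02,-0.02,0,0,0],[0.12,-0.02,-0.02,0,0,0]]
  ]
}}

```text
t: 17.15
eef_pos: [0.488, 0.0898, 0.0329]
tool_rot: [3.137, 0.042, -0.0]
wrist_force: [-21.3, -2.7, 13.8]
grip_width: -0.0005
```

>>> {"api": "move_arm", "payload": {
  "deltas": [
    [[0.04,-0.01,-0.01,0,0,0],[0.08,-0.02,-0.02,0,0,0],[0.12,-0.02,-0.02,0,0,0]]
  ]
}}

```text
t: 17.45
eef_pos: [0.4874, 0.0898, 0.0325]
tool_rot: [3.135, 0.042, -0.019]
wrist_force: [-35.1, -5.4, 25.9]
grip_width: 0.0
```

>>> {"api": "move_arm", "payload": {
  "deltas": [
    [[0.04,-0.01,-0.01,0,0,0],[0.08,-0.02,-0.02,0,0,0],[0.1,-0.02,-0.02,0,0,0]]
  ]
}}

```text
t: 17.75
eef_pos: [0.4868, 0.0898, 0.0322]
tool_rot: [3.133, 0.042, -0.034]
wrist_force: [-27.8, -5.9, 20.6]
grip_width: 0.0003
```

>>> {"api": "move_arm", "payload": {
  "deltas": [
    [[-0.1,0,0,0,0,0],[-0.3,0,0,0,0.1,0],[-0.6,0,0,0,0.17,0],[-1.0,0,0,0,0.17,0],[-1.5,0,-0.2,0,0.17,0]]
  ]
}}

```text
t: 18.25
eef_pos: [0.4262, 0.0882, 0.0407]
tool_rot: [3.133, 0.042, 0.001]
wrist_force: [-0.5, -0.2, -0.1]
grip_width: 0.0002
```

```bash
python3 -c "
from h import *
to(.42,.0885,.2,.026)
im=robot.read_camera('scene')[:,:,::-1];c=cv2.resize(im[150:270,230:390],None,fx=5,fy=5,interpolation=2)
cv2.imwrite('pics/s18.png',c)
im=robot.read_camera('top')[:,:,::-1];c=cv2.resize(im[110:250,260:400],None,fx=4.2,fy=4.2,interpolation=2)
cv2.imwrite('pics/t18.png',c)"
```

```text
t 18.25 pos [0.4262 0.0882 0.0407] F [-0.5 -0.2 -0.1] w 0.0002
delta [-0.151  0.021 -3.982] turn [ 0.058 -0.005  0.007] | mm [  -6.     0.8 -159.3]
```

View pics/s18.png

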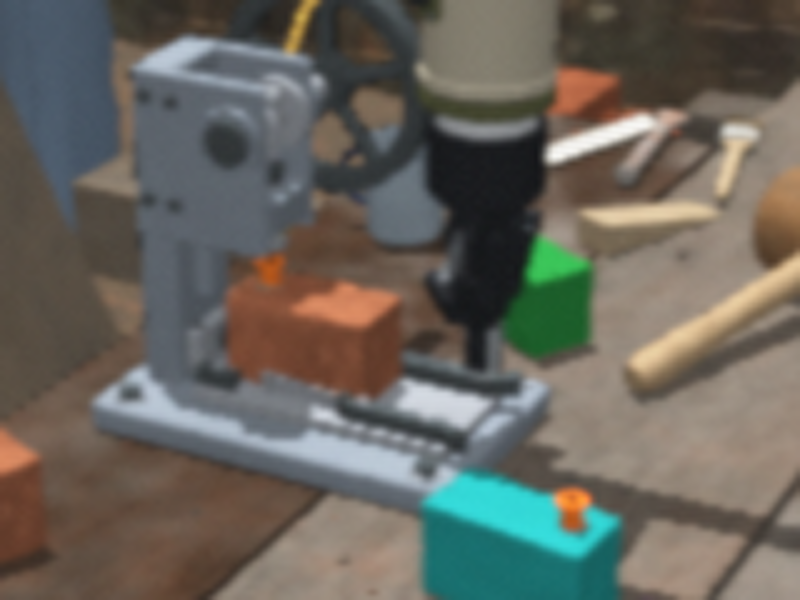

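View pics/t18.png

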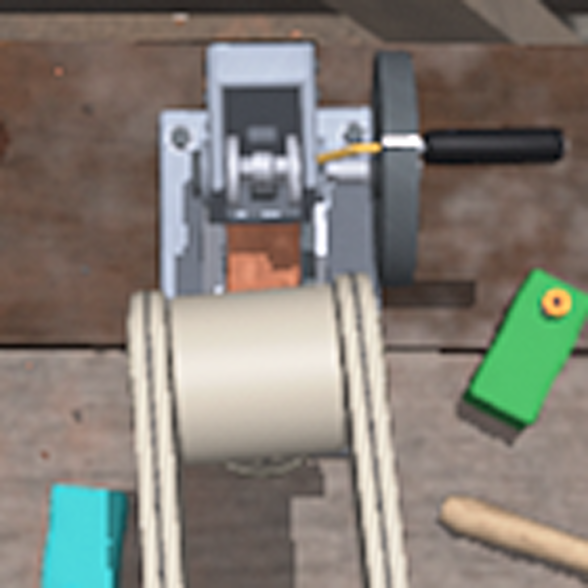

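>>> {"api": "move_arm", "payload": {
  "deltas": [
    [[0,0,-0.8,0,0,0],[0,0,-1.9,0,0,0],[0,0,-3.1,0,0,-0.3],[0,0,-4.3,0,0,-1.2],[0,0,-5.5,0,0,-2.2]]
  ],
  "jaw": 80
}}

```text
t: 18.85
eef_pos: [0.4263, 0.0902, 0.2639]
tool_rot: [3.088, 0.53, 0.004]
wrist_force: [0.7, 0.0, 0.8]
grip_width: 0.0682
```

```bash
cat >> h.py <<'E'
def th(x,y,z,yaw):to(x,y,z,yaw)
E
python3 -c "
from h import *
to(.47,-.066,.35,.026+.4);print(robot.observe()['joint_pos'].round(2))
for x in(-.02,-.01,0,.01):
  print(x,proj('scene',[.5855+x,.0926+x*.026-.001,.1125]))"
```

```text
t 18.85 pos [0.4263 0.0902 0.2639] F [0.7 0.  0.8] w 0.0682
delta [-0.268  4.064 -2.117] turn [ 0.062 -0.004 -0.618] | mm [-10.7 162.6 -84.7]
[ 0.1  -0.35  1.82 -0.01  1.66  1.33]
-0.02 [287.82619803 202.77949061]
-0.01 [285.18281023 202.19150914]
0 [282.55377956 201.6067212 ]
0.01 [279.93898938 201.02510084]
```

>>> {"api": "move_arm", "payload": {
  "deltas": [
    [[0,0.3,-0.9,0,0,-1.0],[0,1.1,-1.7,0,0,-2.0],[-0.1,2.1,-2.1,0,0,-3.0],[-0.2,3.1,-2.1,0,0,-4.0],[-0.3,4.1,-2.1,0.06,0,-5.0]]
  ]
}}

```text
t: 19.35
eef_pos: [0.4705, -0.0676, 0.3506]
tool_rot: [2.725, 1.556, 0.001]
wrist_force: [0.7, 0.7, -0.6]
grip_width: 0.0681
```

```bash
python3 -c "
from h import *
to(.59,-.066,.34,.026+np.pi/2);print(robot.observe()['joint_pos'].round(2))"
```

```text
t 19.35 pos [ 0.4705 -0.0676  0.3506] F [ 0.7  0.7 -0.6] w 0.0681
delta [1.553 2.551 0.273] turn [ 0.021  0.013 -4.006] | mm [ 62.1 102.1  10.9]
[-0.25 -0.22  1.57 -0.    1.79  0.28]
```

>>> {"api": "move_arm", "payload": {
  "deltas": [
    [[0.3,0.5,0,0,0,-1.0],[0.6,1.1,0.1,0,0,-2.0],[0.95,1.7,0.1,0,0,-3.0],[1.3,2.2,0.2,0.02,0.01,-4.0],[1.55,2.55,0.25,0.02,0.01,-4.0]]
  ]
}}

```text
t: 19.85
eef_pos: [0.5921, -0.0664, 0.3397]
tool_rot: [2.188, 2.254, -0.0]
wrist_force: [-0.4, -0.0, -0.4]
grip_width: 0.0684
```

```bash
python3 -c "
from h import *
to(.59,-.066,.30,.026+np.pi/2);print(robot.observe()['joint_pos'].round(2))
im=robot.read_camera('scene')[:,:,::-1];c=cv2.resize(im[90:210,230:390],None,fx=5,fy=5,interpolation=2)
cv2.imwrite('pics/s19.png',c)
im=robot.read_camera('top')[:,:,::-1];c=cv2.resize(im[90:230,280:440],None,fx=4.2,fy=4.2,interpolation=2)
cv2.imwrite('pics/t19.png',c)"
```

```text
t 19.85 pos [ 0.5921 -0.0664  0.3397] F [-0.4 -0.  -0.4] w 0.0684
delta [ 0.013 -0.052  0.992] turn [0.001 0.003 0.029] | mm [ 0.5 -2.1 39.7]
[-0.2   0.1   1.27 -0.    1.76 -0.23]
```

View pics/s19.png

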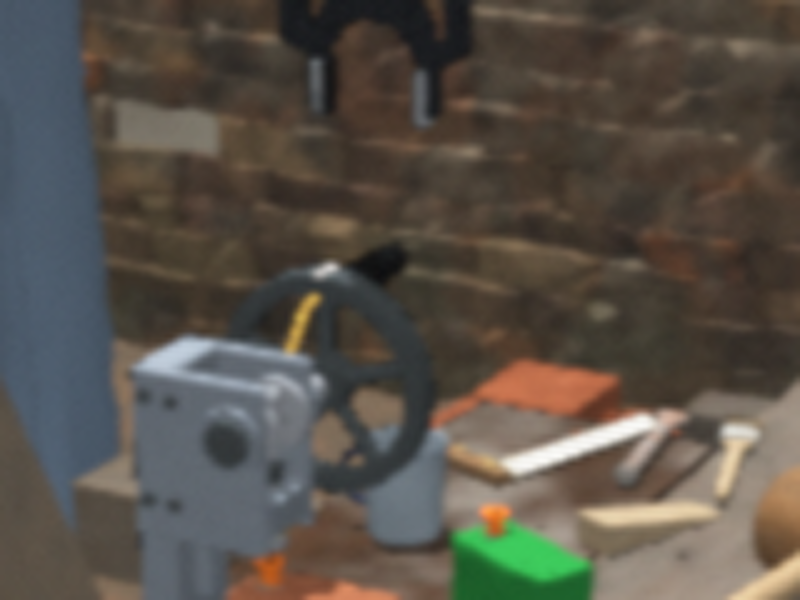

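View pics/t19.png

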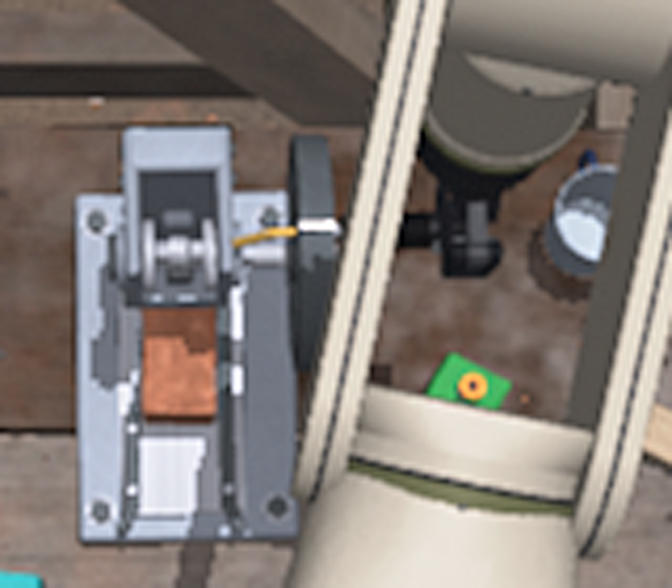

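```bash
python3 -c "
from h import *
for z in(.366,.38):
  for dx in(-.034,.034):print(z,dx,(proj('scene',[.5921+dx,-.0664,z])-[230,90]+.5)*5)
K,R,t=cam('scene');X=np.array([.592,-.066,.37]);print((R@X+t)[2])
"
```

```text
0.366 -0.034 [417.85895854 136.81164992]
0.366 0.034 [329.78821198 124.61851033]
0.38 -0.034 [417.97980848 115.98505599]
0.38 0.034 [329.57099308 104.14054883]
1.4754035850068299
```

>>> {"api": "move_arm", "payload": {
  "deltas": [
    [[0,-0.05,0.4,0,0,0],[0,-0.05,1.1,0,0,0],[0,-0.05,1.8,0,0,0],[0,-0.05,2.2,0,0,0.03],[0,-0.05,2.2,0,0,0.03]]
  ]
}}

```text
t: 20.45
eef_pos: [0.5881, -0.066, 0.248]
tool_rot: [-2.195, -2.241, 0.006]
wrist_force: [0.3, 0.8, -0.6]
grip_width: 0.0685
```

```bash
python3 -c "
from h import *
to(.59,-.066,.226,.026+np.pi/2)
im=robot.read_camera('scene')[:,:,::-1];c=cv2.resize(im[90:210,230:390],None,fx=5,fy=5,interpolation=2)
cv2.imwrite('pics/s20.png',c)
im=robot.read_camera('top')[:,:,::-1];c=cv2.resize(im[90:230,280:440],None,fx=4.2,fy=4.2,interpolation=2)
cv2.imwrite('pics/t20.png',c)"
```

```text
t 20.45 pos [ 0.5881 -0.066   0.248 ] F [ 0.3  0.8 -0.6] w 0.0685
delta [-0.001  0.051  0.549] turn [-0.042 -0.006 -0.038] | mm [-0.  2. 22.]
```

View pics/s20.png

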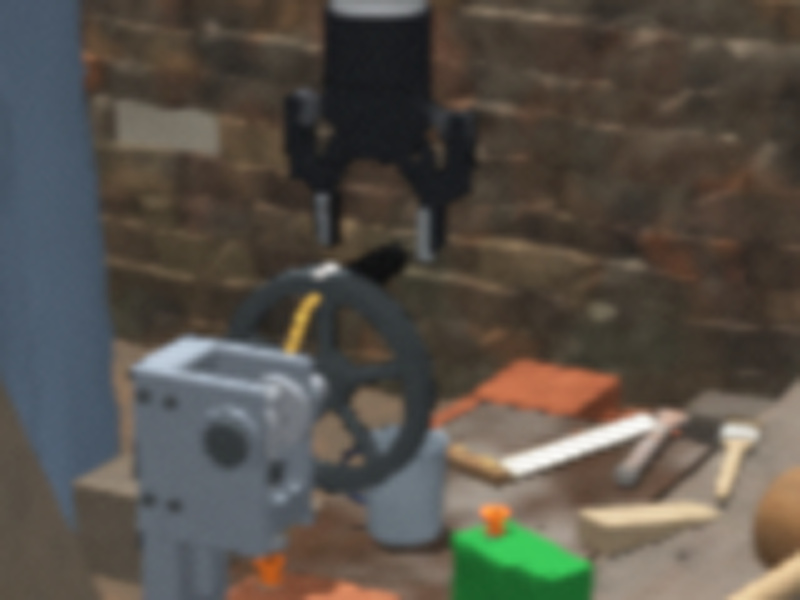

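View pics/t20.png

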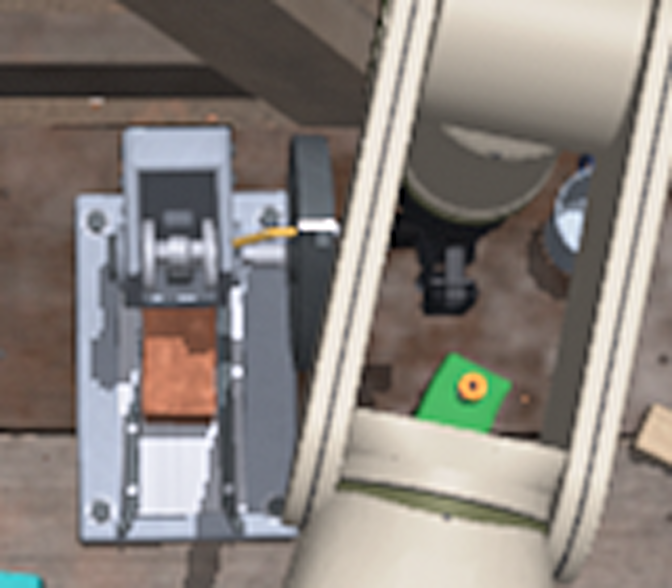

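>>> {"api": "move_arm", "payload": {
  "deltas": [
    [[0,0.05,0.2,-0.02,0,0],[0,0.05,0.4,-0.04,0,0],[0,0.05,0.55,-0.04,0,-0.03],[0,0.05,0.55,-0.04,0,-0.03]]
  ]
}}

```text
t: 20.95
eef_pos: [0.5912, -0.0661, 0.2285]
tool_rot: [2.191, 2.248, 0.004]
wrist_force: [-0.8, -0.3, 0.2]
grip_width: 0.0679
```

```bash
python3 -c "
from h import *
to(.59,-.066,.225,.026+np.pi/2)
im=robot.read_camera('scene')[:,:,::-1];c=cv2.resize(im[100:190,260:350],None,fx=6.5,fy=6.5,interpolation=2)
cv2.imwrite('pics/s21.png',c)
"
```

```text
t 20.95 pos [ 0.5912 -0.0661  0.2285] F [-0.8 -0.3  0.2] w 0.0679
delta [ 0.004 -0.03   0.087] turn [ 0.023 -0.001 -0.004] | mm [ 0.2 -1.2  3.5]
```

View pics/s21.png

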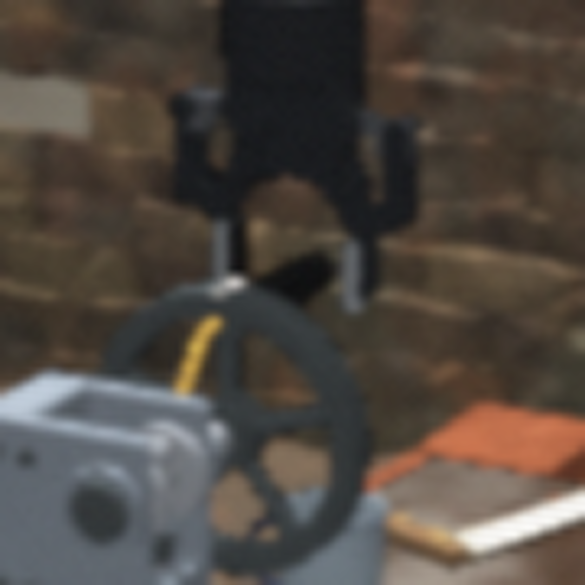

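>>> {"api": "move_arm", "payload": {
  "deltas": [
    [[0,-0.03,0.09,0.02,0,0],[0,-0.03,0.09,0.02,0,0],[0,-0.03,0.09,0.02,0,0]]
  ],
  "jaw": 40,
  "grip_force": 50
}}

```text
t: 21.3
eef_pos: [0.5902, -0.0662, 0.2255]
tool_rot: [2.193, 2.249, 0.001]
wrist_force: [0.8, -0.2, 0.4]
grip_width: 0.0345
```

>>> {"api": "move_arm", "payload": {
  "deltas": [
    [[0,0,0,0,0,0],[0,0,0,0,0,0],[0,0,0,0,0,0],[0,0,0,0,0,0]]
  ],
  "jaw": 10
}}

```text
t: 21.7
eef_pos: [0.5905, -0.0663, 0.2259]
tool_rot: [2.192, 2.248, 0.002]
wrist_force: [0.3, -0.5, 1.9]
grip_width: 0.0221
```

```bash
python3 -c "
from h import *
to(.59,-.066,.225,.026+np.pi/2)
im=robot.read_camera('scene')[:,:,::-1];c=cv2.resize(im[100:190,260:350],None,fx=6.5,fy=6.5,interpolation=2)
cv2.imwrite('pics/s22.png',c)
"
```

```text
t 21.7 pos [ 0.5905 -0.0663  0.2259] F [ 0.3 -0.5  1.9] w 0.0221
delta [ 0.008 -0.012  0.023] turn [ 0.013  0.001 -0.005] | mm [ 0.3 -0.5  0.9]
```

View pics/s22.png

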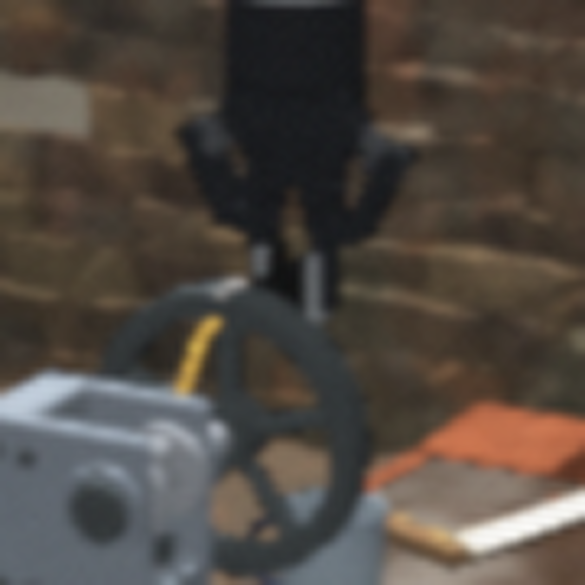

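```bash
cat > c.py <<'E'
import sys
from h import *
C=np.array([.5905,.1659]);Y=-.0663;r=.060
def go(end,lead=0,st=.05,n=5):
    s,p,R=pose()
    th0=np.arctan2(p[0]-C[0],p[2]-C[1])%(2*np.pi)
    if end<1 and th0>5: th0-=2*np.pi
    if end>5.5 and th0<1: th0+=2*np.pi
    print("t",round(s["t"],2),"th",round(th0,3),"rad",(np.hypot(p[0]-C[0],p[2]-C[1])*1e3).round(1),"y",p[1].round(4),"F",s["wrist_force"].round(1),"w",s["grip_width"].round(4))
    a=.026+np.pi/2;ty=np.array([-np.sin(a),np.cos(a),0]);tz=np.array([0,0,-1.])
    T1=[Ro.from_matrix(np.c_[np.cross(e*ty,tz),e*ty,tz]) for e in(1,-1)]
    rv=min(((R.inv()*T).as_rotvec() for T in T1),key=np.linalg.norm)
    print("turn",(np.degrees(rv)/8).round(2))
    for k in range(1,n+1):
        th=min(th0+st*k,end)+lead
        X=np.array([C[0]+r*np.sin(th),Y+.0,C[1]+r*np.cos(th)])
        # keep along press x: y follows yaw
        X[1]+= r*np.sin(th)*.026
        print((R.inv().apply(X-p)/.04).round(2).tolist())
E
python3 -c "
from c import *
go(6.283)"
```

```text
Traceback (most recent call last):
  File "c.py", line 9, in go
    print("t",round(s["t"],2),"th",round(th0,3),"rad",(np.hypot(p[0]-C[0],p[2]-C[1])*1e3).round(1),"y",p[1].round(4),"F",s["wrist_force"].round(1),"w",s["grip_width"].round(4))
                                                                                                                                                       ^^^^^^^^^^^^^^^^^^^^^
AttributeError: 'float' object has no attribute 'round'
```

```bash
sed -i 's/s\["grip_width"\].round(4)/round(s["grip_width"],4)/; s/def go(end,lead=0/def go(g,end=6.283,lead=0/' c.py
sed -i '/if end<1/d; s/    if end>5.5.*/    th0=th0+2*np.pi*round((g-th0)\/(2*np.pi))/' c.py
python3 -c "
from c import *
go(0,lead=.02)"
```

```text
t 21.75 th -0.001 rad 60.0 y -0.0663 F [0.5 0.2 2.5] w 0.022
turn [ 0.01  0.   -0.  ]
[-0.0, 0.1, 0.0]
[-0.0, 0.18, 0.01]
[-0.0, 0.25, 0.02]
[-0.0, 0.33, 0.04]
[-0.0, 0.4, 0.06]
```

>>> {"api": "move_arm", "payload": {
  "deltas": [
    [[0,0.1,0,0,0,0],[0,0.18,0.01,0,0,0],[0,0.25,0.02,0,0,0],[0,0.33,0.04,0,0,0],[0,0.4,0.06,0,0,0]]
  ]
}}

```text
t: 22.25
eef_pos: [0.6071, -0.0658, 0.2239]
tool_rot: [2.192, 2.248, 0.003]
wrist_force: [-0.9, 0.9, 4.8]
grip_width: 0.0219
```

```bash
python3 -c "
from c import *
go(0.25,lead=.02)"
```

```text
t 22.25 th 0.279 rad 60.3 y -0.0658 F [-0.9  0.9  4.8] w 0.0219
turn [ 0.02  0.   -0.  ]
[-0.0, 0.1, 0.04]
[-0.0, 0.17, 0.07]
[-0.0, 0.24, 0.1]
[-0.0, 0.3, 0.13]
[-0.0, 0.37, 0.17]
```

>>> {"api": "move_arm", "payload": {
  "deltas": [
    [[0,0.09,0.03,0,0,0],[0,0.16,0.06,0,0,0],[0,0.23,0.09,0,0,0],[0,0.3,0.12,0,0,0],[0,0.37,0.16,0,0,0]]
  ]
}}

```text
t: 22.75
eef_pos: [0.6224, -0.0653, 0.2175]
tool_rot: [2.191, 2.248, 0.003]
wrist_force: [-0.1, 0.6, 4.3]
grip_width: 0.0224
```

```bash
python3 -c "
from c import *
go(0.5,lead=.02)
im=robot.read_camera('scene')[:,:,::-1];c=cv2.resize(im[100:230,230:360],None,fx=4.5,fy=4.5,interpolation=2)
cv2.imwrite('pics/s23.png',c)"
```

```text
t 22.75 th 0.553 rad 60.6 y -0.0653 F [-0.1  0.6  4.3] w 0.0224
turn [ 0.02  0.   -0.  ]
[-0.0, 0.08, 0.07]
[-0.0, 0.14, 0.12]
[-0.0, 0.2, 0.17]
[-0.0, 0.25, 0.22]
[-0.0, 0.3, 0.27]
```

View pics/s23.png

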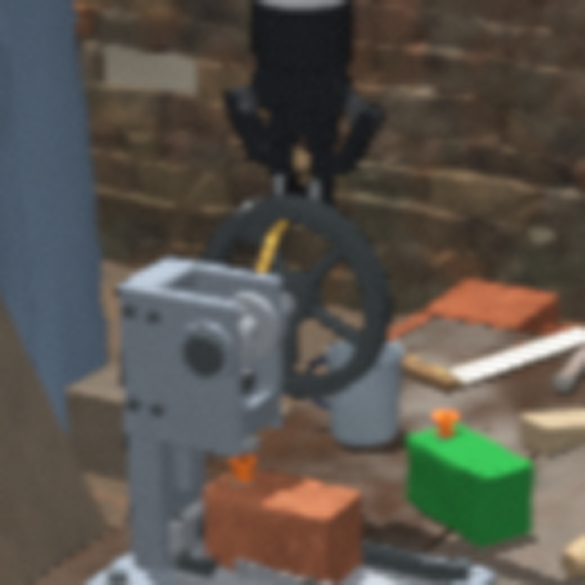

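>>> {"api": "move_arm", "payload": {
  "deltas": [
    [[0,0.07,0.06,0,0,0],[0,0.13,0.11,0,0,0],[0,0.19,0.16,0,0,0],[0,0.25,0.21,0,0,0],[0,0.3,0.26,0,0,0]]
  ]
}}

```text
t: 23.3
eef_pos: [0.6355, -0.065, 0.207]
tool_rot: [2.19, 2.247, 0.005]
wrist_force: [3.4, 2.0, 4.9]
grip_width: 0.0217
```

```bash
python3 -c "
from c import *
go(0.8,lead=.02)"
```

```text
t 23.3 th 0.831 rad 60.9 y -0.065 F [3.4 2.  4.9] w 0.0217
turn [ 0.03  0.   -0.  ]
[-0.0, 0.05, 0.1]
[-0.0, 0.1, 0.16]
[-0.0, 0.14, 0.22]
[-0.0, 0.18, 0.28]
[-0.0, 0.21, 0.35]
```

>>> {"api": "move_arm", "payload": {
  "deltas": [
    [[0,0.05,0.09,0.02,0,0],[0,0.1,0.15,0.02,0,0],[0,0.14,0.21,0.02,0,0],[0,0.18,0.28,0.02,0,0],[0,0.21,0.35,0.02,0,0]]
  ]
}}

```text
t: 23.8
eef_pos: [0.6451, -0.0647, 0.1932]
tool_rot: [2.191, 2.247, 0.005]
wrist_force: [7.5, 1.7, 4.5]
grip_width: 0.0222
```

```bash
python3 -c "
from c import *
go(1.1,lead=.03)"
```

```text
t 23.8 th 1.107 rad 61.1 y -0.0647 F [7.5 1.7 4.5] w 0.0222
turn [ 0.03  0.   -0.  ]
[-0.0, 0.03, 0.12]
[-0.0, 0.05, 0.19]
[-0.0, 0.07, 0.26]
[-0.0, 0.09, 0.34]
[-0.0, 0.11, 0.41]
```

>>> {"api": "move_arm", "payload": {
  "deltas": [
    [[0,0.05,0.11,0.03,0,0],[0,0.08,0.18,0.03,0,0],[0,0.11,0.26,0.03,0,0],[0,0.13,0.34,0.03,0,0],[0,0.15,0.42,0.03,0,0]]
  ]
}}

```text
t: 24.3
eef_pos: [0.6507, -0.0645, 0.1756]
tool_rot: [-2.192, -2.249, 0.001]
wrist_force: [1.1, 2.1, -0.4]
grip_width: 0.0223
```

```bash
sed -i 's/C=np.array(\[.5905/C=np.array([.5920/' c.py; python3 -c "
from c import *
go(1.4,lead=.05)"
```

```text
t 24.3 th 1.407 rad 59.5 y -0.0645 F [ 1.1  2.1 -0.4] w 0.0223
turn [-0.01  0.   -0.  ]
[-0.01, 0.03, 0.15]
[-0.01, 0.03, 0.22]
[-0.01, 0.03, 0.3]
[-0.01, 0.03, 0.37]
[-0.01, 0.02, 0.45]
```

>>> {"api": "move_arm", "payload": {
  "deltas": [
    [[0,0.02,0.12,0,0,0],[0,0.02,0.2,0,0,0],[0,0.02,0.28,0,0,0],[0,0.02,0.36,0,0,0],[0,0.01,0.44,0,0,0]]
  ]
}}

```text
t: 24.8
eef_pos: [0.6515, -0.0645, 0.1604]
tool_rot: [2.192, 2.249, 0.0]
wrist_force: [-6.0, 2.6, 20.2]
grip_width: 0.0221
```

```bash
python3 -c "
from c import *
go(1.65,lead=.05)"
```

```text
t 24.8 th 1.662 rad 59.8 y -0.0645 F [-6.   2.6 20.2] w 0.0221
turn [ 0.  0. -0.]
[-0.01, -0.02, 0.15]
[-0.01, -0.03, 0.22]
[-0.01, -0.05, 0.29]
[-0.01, -0.07, 0.37]
[-0.01, -0.1, 0.44]
```

>>> {"api": "move_arm", "payload": {
  "deltas": [
    [[0,-0.02,0.16,0,0,0],[0,-0.04,0.23,0,0,0],[0,-0.06,0.3,0,0,0],[0,-0.08,0.38,0,0,0],[0,-0.11,0.45,0,0,0]]
  ],
  "grip_force": 80
}}

```text
t: 25.3
eef_pos: [0.6491, -0.0646, 0.1472]
tool_rot: [2.189, 2.246, 0.006]
wrist_force: [-2.7, 3.3, 21.5]
grip_width: 0.0217
```

```bash
python3 -c "
from c import *
go(1.9,lead=.07)"
```

```text
t 25.3 th 1.887 rad 60.0 y -0.0646 F [-2.7  3.3 21.5] w 0.0217
turn [ 0.05  0.01 -0.  ]
[-0.0, -0.07, 0.17]
[-0.0, -0.1, 0.23]
[-0.0, -0.14, 0.3]
[-0.0, -0.18, 0.36]
[-0.0, -0.22, 0.42]
```

>>> {"api": "move_arm", "payload": {
  "deltas": [
    [[0,-0.06,0.17,0.04,0,0],[0,-0.1,0.24,0.04,0,0],[0,-0.14,0.31,0.04,0,0],[0,-0.18,0.38,0.04,0,0],[0,-0.22,0.45,0.04,0,0]]
  ]
}}

```text
t: 25.8
eef_pos: [0.6435, -0.0648, 0.1347]
tool_rot: [2.186, 2.245, 0.008]
wrist_force: [-0.1, 3.9, 22.5]
grip_width: 0.0215
```

```bash
python3 -c "
from c import *
go(2.15,lead=.07)"
```

```text
t 25.8 th 2.115 rad 60.2 y -0.0648 F [-0.1  3.9 22.5] w 0.0215
turn [0.07 0.02 0.  ]
[-0.0, -0.11, 0.14]
[-0.0, -0.16, 0.2]
[-0.0, -0.21, 0.26]
[-0.0, -0.26, 0.31]
[-0.0, -0.32, 0.36]
```

>>> {"api": "move_arm", "payload": {
  "deltas": [
    [[0,-0.12,0.13,0.06,0.02,0],[0,-0.18,0.19,0.06,0.02,0],[0,-0.23,0.25,0.06,0.02,0],[0,-0.29,0.31,0.06,0.02,0],[0,-0.35,0.36,0.06,0.02,0]]
  ]
}}

```text
t: 26.3
eef_pos: [0.6356, -0.065, 0.1249]
tool_rot: [2.184, 2.243, 0.017]
wrist_force: [19.0, 3.7, 5.3]
grip_width: 0.0216
```

```bash
sed -i 's/,.1659\]/,.1665]/' c.py; python3 -c "
from c import *
go(2.4,lead=.08)"
```

```text
t 26.3 th 2.333 rad 60.2 y -0.065 F [19.   3.7  5.3] w 0.0216
turn [0.11 0.   0.  ]
[-0.0, -0.15, 0.13]
[-0.0, -0.21, 0.17]
[-0.0, -0.27, 0.21]
[-0.0, -0.34, 0.25]
[-0.0, -0.4, 0.29]
```

>>> {"api": "move_arm", "payload": {
  "deltas": [
    [[0,-0.14,0.15,0.1,0,0],[0,-0.2,0.2,0.1,0,0],[0,-0.26,0.25,0.1,0,0],[0,-0.33,0.29,0.1,0,0],[0,-0.4,0.33,0.1,0,0]]
  ]
}}

```text
t: 26.8
eef_pos: [0.624, -0.0654, 0.1153]
tool_rot: [2.185, 2.245, 0.011]
wrist_force: [11.2, 3.2, 8.2]
grip_width: 0.0215
```

```bash
python3 -c "
from c import *
go(2.6,lead=.08)"
```

```text
t 26.8 th 2.583 rad 60.4 y -0.0654 F [11.2  3.2  8.2] w 0.0215
turn [0.08 0.01 0.01]
[-0.0, -0.18, 0.08]
[-0.0, -0.25, 0.11]
[-0.0, -0.32, 0.14]
[-0.0, -0.39, 0.16]
[-0.0, -0.46, 0.18]
```

>>> {"api": "move_arm", "payload": {
  "deltas": [
    [[0,-0.17,0.09,0.08,0,0],[0,-0.24,0.13,0.08,0,0],[0,-0.31,0.16,0.08,0,0],[0,-0.38,0.19,0.08,0,0],[0,-0.45,0.21,0.08,0,0]]
  ]
}}

```text
t: 27.3
eef_pos: [0.6083, -0.0658, 0.1084]
tool_rot: [2.188, 2.247, 0.004]
wrist_force: [7.5, 0.7, 4.0]
grip_width: 0.021
```

```bash
sed -i 's/r=.060$/r=.0605/' c.py; python3 -c "
from c import *
go(2.85,lead=.06)"
```

```text
t 27.3 th 2.869 rad 60.3 y -0.0658 F [7.5 0.7 4. ] w 0.021
turn [0.04 0.01 0.01]
[-0.0, -0.16, 0.04]
[-0.0, -0.24, 0.05]
[-0.0, -0.31, 0.05]
[-0.0, -0.39, 0.06]
[-0.0, -0.46, 0.06]
```

>>> {"api": "move_arm", "payload": {
  "deltas": [
    [[0,-0.15,0.04,0.03,0,0],[0,-0.22,0.05,0.03,0,0],[0,-0.29,0.06,0.03,0,0],[0,-0.36,0.06,0.03,0,0],[0,-0.43,0.06,0.03,0,0]]
  ]
}}

```text
t: 27.8
eef_pos: [0.5911, -0.0663, 0.1061]
tool_rot: [2.19, 2.249, -0.0]
wrist_force: [3.1, 0.6, 1.8]
grip_width: 0.0212
```

```bash
python3 -c "
from c import *
go(3.1,lead=.03)
im=robot.read_camera('scene')[:,:,::-1];c=cv2.resize(im[100:260,230:390],None,fx=4,fy=4,interpolation=2)
cv2.imwrite('pics/s24.png',c)"
```

```text
t 27.8 th 3.157 rad 60.4 y -0.0663 F [3.1 0.6 1.8] w 0.0212
turn [0.01 0.01 0.01]
[-0.0, -0.12, -0.0]
[-0.0, -0.2, -0.01]
[0.0, -0.27, -0.03]
[0.0, -0.34, -0.04]
[0.0, -0.42, -0.06]
```

View pics/s24.png

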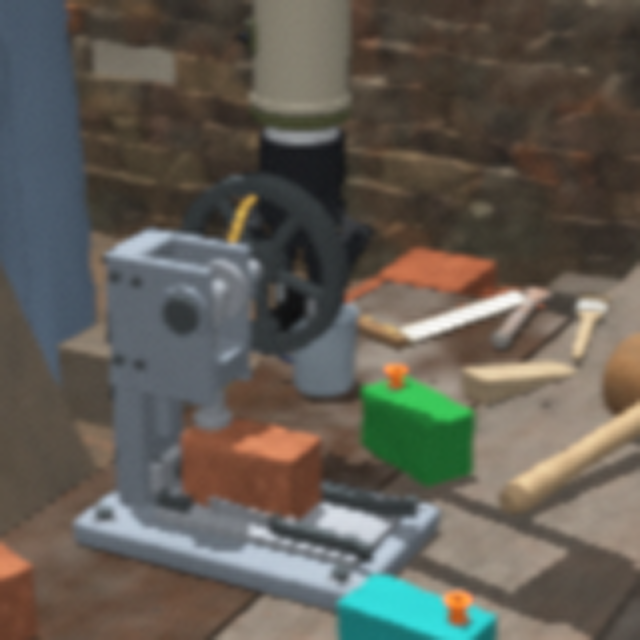

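>>> {"api": "move_arm", "payload": {
  "deltas": [
    [[0,-0.12,0,0,0,0],[0,-0.2,-0.01,0,0,0],[0,-0.27,-0.02,0,0,0],[0,-0.34,-0.04,0,0,0],[0,-0.42,-0.06,0,0,0]]
  ]
}}

```text
t: 28.35
eef_pos: [0.5739, -0.0669, 0.1087]
tool_rot: [2.19, 2.249, -0.0]
wrist_force: [4.8, 1.3, 3.0]
grip_width: 0.0211
```

```bash
python3 -c "
from c import *
go(3.4,lead=.03)"
```

```text
t 28.35 th 3.445 rad 60.5 y -0.0669 F [4.8 1.3 3. ] w 0.0211
turn [0.01 0.01 0.  ]
[0.0, -0.11, -0.04]
[0.0, -0.18, -0.07]
[0.0, -0.25, -0.11]
[0.0, -0.32, -0.14]
[0.0, -0.38, -0.18]
```

>>> {"api": "move_arm", "payload": {
  "deltas": [
    [[0,-0.11,-0.04,0,0,0],[0,-0.18,-0.07,0,0,0],[0,-0.25,-0.11,0,0,0],[0,-0.32,-0.14,0,0,0],[0,-0.38,-0.18,0,0,0]]
  ]
}}

```text
t: 28.85
eef_pos: [0.5587, -0.0673, 0.1159]
tool_rot: [2.19, 2.249, 0.001]
wrist_force: [5.5, 1.0, -0.2]
grip_width: 0.0214
```

```bash
python3 -c "
from c import *
go(3.7,lead=.03)"
```

```text
t 28.85 th 3.724 rad 60.5 y -0.0673 F [ 5.5  1.  -0.2] w 0.0214
turn [0.02 0.01 0.  ]
[0.0, -0.1, -0.07]
[0.0, -0.16, -0.12]
[0.0, -0.21, -0.17]
[0.0, -0.27, -0.22]
[0.0, -0.32, -0.28]
```

>>> {"api": "move_arm", "payload": {
  "deltas": [
    [[0,-0.09,-0.07,0,0,0],[0,-0.15,-0.12,0,0,0],[0,-0.2,-0.17,0,0,0],[0,-0.26,-0.22,0,0,0],[0,-0.31,-0.28,0,0,0]]
  ]
}}

```text
t: 29.35
eef_pos: [0.5462, -0.0677, 0.1269]
tool_rot: [2.19, 2.249, 0.001]
wrist_force: [6.3, 1.1, -1.7]
grip_width: 0.0215
```

```bash
python3 -c "
from c import *
go(4.0,lead=.03)"
```

```text
t 29.35 th 3.999 rad 60.5 y -0.0677 F [ 6.3  1.1 -1.7] w 0.0215
turn [0.02 0.01 0.  ]
[0.0, -0.07, -0.1]
[0.0, -0.12, -0.16]
[0.0, -0.16, -0.22]
[0.0, -0.19, -0.29]
[0.0, -0.23, -0.36]
```

>>> {"api": "move_arm", "payload": {
  "deltas": [
    [[0,-0.06,-0.1,0,0,0],[0,-0.1,-0.16,0,0,0],[0,-0.14,-0.22,0,0,0],[0,-0.18,-0.29,0,0,0],[0,-0.22,-0.36,0,0,0]]
  ]
}}

```text
t: 29.85
eef_pos: [0.5372, -0.0679, 0.1408]
tool_rot: [2.19, 2.249, 0.0]
wrist_force: [7.5, -1.3, -3.4]
grip_width: 0.0216
```

```bash
python3 -c "
from c import *
go(4.28,lead=.03)"
```

```text
t 29.85 th 4.274 rad 60.5 y -0.0679 F [ 7.5 -1.3 -3.4] w 0.0216
turn [0.02 0.01 0.  ]
[0.0, -0.05, -0.11]
[0.0, -0.07, -0.18]
[0.0, -0.09, -0.26]
[0.0, -0.11, -0.33]
[0.0, -0.12, -0.4]
```

>>> {"api": "move_arm", "payload": {
  "deltas": [
    [[0,-0.03,-0.11,0,0,0],[0,-0.05,-0.18,0,0,0],[0,-0.06,-0.26,0,0,0],[0,-0.08,-0.33,0,0,0],[0,-0.09,-0.4,0,0,0]]
  ]
}}

```text
t: 30.35
eef_pos: [0.5325, -0.068, 0.1561]
tool_rot: [2.191, 2.25, -0.002]
wrist_force: [-0.1, -0.8, -6.2]
grip_width: 0.0213
```

```bash
python3 -c "
from c import *
go(4.55,lead=.03)"
```

```text
t 30.35 th 4.539 rad 60.4 y -0.068 F [-0.1 -0.8 -6.2] w 0.0213
turn [-0.    0.01  0.  ]
[0.0, -0.02, -0.12]
[0.0, -0.02, -0.2]
[0.0, -0.02, -0.27]
[0.0, -0.02, -0.35]
[0.0, -0.02, -0.42]
```

>>> {"api": "move_arm", "payload": {
  "deltas": [
    [[0,-0.02,-0.12,0,0,0],[0,-0.02,-0.2,0,0,0],[0,-0.02,-0.27,0,0,0],[0,-0.02,-0.35,0,0,0],[0,-0.02,-0.43,0,0,0]]
  ]
}}

```text
t: 30.85
eef_pos: [0.532, -0.068, 0.1735]
tool_rot: [2.191, 2.249, -0.002]
wrist_force: [6.3, -1.9, -5.9]
grip_width: 0.0215
```

```bash
python3 -c "
from c import *
go(4.8,lead=.03)"
```

```text
t 30.85 th 4.829 rad 60.4 y -0.068 F [ 6.3 -1.9 -5.9] w 0.0215
turn [0.   0.01 0.  ]
[0.0, 0.02, -0.12]
[0.0, 0.03, -0.19]
[0.0, 0.05, -0.27]
[0.0, 0.08, -0.34]
[0.0, 0.11, -0.41]
```

>>> {"api": "move_arm", "payload": {
  "deltas": [
    [[0,0.03,-0.12,0,0,0],[0,0.05,-0.19,0,0,0],[0,0.07,-0.27,0,0,0],[0,0.1,-0.34,0,0,0],[0,0.13,-0.41,0,0,0]]
  ]
}}

```text
t: 31.35
eef_pos: [0.5365, -0.0679, 0.1898]
tool_rot: [2.192, 2.25, -0.004]
wrist_force: [-3.6, -1.4, -5.1]
grip_width: 0.021
```

```bash
python3 -c "
from c import *
go(5.1,lead=.03)"
```

```text
t 31.35 th 5.111 rad 60.2 y -0.0679 F [-3.6 -1.4 -5.1] w 0.021
turn [-0.01  0.01  0.  ]
[0.0, 0.04, -0.11]
[0.0, 0.08, -0.18]
[0.0, 0.12, -0.24]
[0.0, 0.16, -0.31]
[0.0, 0.21, -0.37]
```

>>> {"api": "move_arm", "payload": {
  "deltas": [
    [[0,0.04,-0.11,0,0,0],[0,0.08,-0.18,0,0,0],[0,0.12,-0.24,0,0,0],[0,0.16,-0.31,0,0,0],[0,0.21,-0.37,0,0,0]]
  ]
}}

```text
t: 31.85
eef_pos: [0.5453, -0.0677, 0.2046]
tool_rot: [2.192, 2.25, -0.003]
wrist_force: [4.1, -1.9, -10.0]
grip_width: 0.021
```

```bash
python3 -c "
from c import *
go(5.4,lead=.03)"
```

```text
t 31.85 th 5.397 rad 60.2 y -0.0677 F [  4.1  -1.9 -10. ] w 0.021
turn [-0.01  0.01  0.  ]
[0.0, 0.08, -0.09]
[0.0, 0.13, -0.15]
[0.0, 0.19, -0.2]
[0.0, 0.24, -0.25]
[0.0, 0.3, -0.29]
```

>>> {"api": "move_arm", "payload": {
  "deltas": [
    [[0,0.09,-0.07,0,0,0],[0,0.14,-0.12,0,0,0],[0,0.2,-0.17,0,0,0],[0,0.25,-0.22,0,0,0],[0,0.31,-0.26,0,0,0]]
  ]
}}

```text
t: 32.35
eef_pos: [0.5577, -0.0673, 0.2155]
tool_rot: [2.192, 2.25, -0.003]
wrist_force: [-4.7, -1.5, 0.6]
grip_width: 0.0213
```

```bash
python3 -c "
from c import *
go(5.7,lead=.03)"
```

```text
t 32.35 th 5.673 rad 59.8 y -0.0673 F [-4.7 -1.5  0.6] w 0.0213
turn [-0.01  0.01  0.  ]
[0.0, 0.09, -0.08]
[0.0, 0.16, -0.12]
[0.0, 0.23, -0.15]
[0.0, 0.3, -0.18]
[0.0, 0.37, -0.21]
```

>>> {"api": "move_arm", "payload": {
  "deltas": [
    [[0,0.09,-0.06,0,0,0],[0,0.16,-0.11,0,0,0],[0,0.23,-0.14,0,0,0],[0,0.3,-0.17,0,0,0],[0,0.38,-0.19,0,0,0]]
  ]
}}

```text
t: 32.85
eef_pos: [0.573, -0.0668, 0.2232]
tool_rot: [2.192, 2.251, -0.004]
wrist_force: [-4.3, -0.3, -3.6]
grip_width: 0.0214
```

```bash
python3 -c "
from h import *
to(.5905,-.0663,.2259,.026+np.pi/2)"
```

```text
t 32.85 pos [ 0.573  -0.0668  0.2232] F [-4.3 -0.3 -3.6] w 0.0214
delta [ 0.002  0.437 -0.068] turn [-0.012  0.012  0.003] | mm [ 0.1 17.5 -2.7]
```

>>> {"api": "move_arm", "payload": {
  "deltas": [
    [[0,0.09,-0.03,0,0,0],[0,0.17,-0.04,0,0,0],[0,0.25,-0.05,0,0,0],[0,0.33,-0.06,0,0,0],[0,0.4,-0.06,0,0,0]]
  ]
}}

```text
t: 33.35
eef_pos: [0.5895, -0.0663, 0.2261]
tool_rot: [2.191, 2.25, -0.003]
wrist_force: [-2.1, -0.2, -0.5]
grip_width: 0.021
```

```bash
python3 -c "
from h import *
to(.5905,-.0663,.2259,.026+np.pi/2)
im=robot.read_camera('top')[:,:,::-1];c=cv2.resize(im[90:230,280:440],None,fx=5,fy=4.2,interpolation=2)
cv2.imwrite('pics/t25.png',c)
im=robot.read_camera('scene')[:,:,::-1];c=cv2.resize(im[100:250,230:380],None,fx=4,fy=4,interpolation=2)
cv2.imwrite('pics/s25.png',c)"
```

```text
t 33.35 pos [ 0.5895 -0.0663  0.2261] F [-2.1 -0.2 -0.5] w 0.021
delta [0.    0.024 0.004] turn [-0.006  0.012  0.003] | mm [0.  1.  0.2]
```

View pics/t25.png

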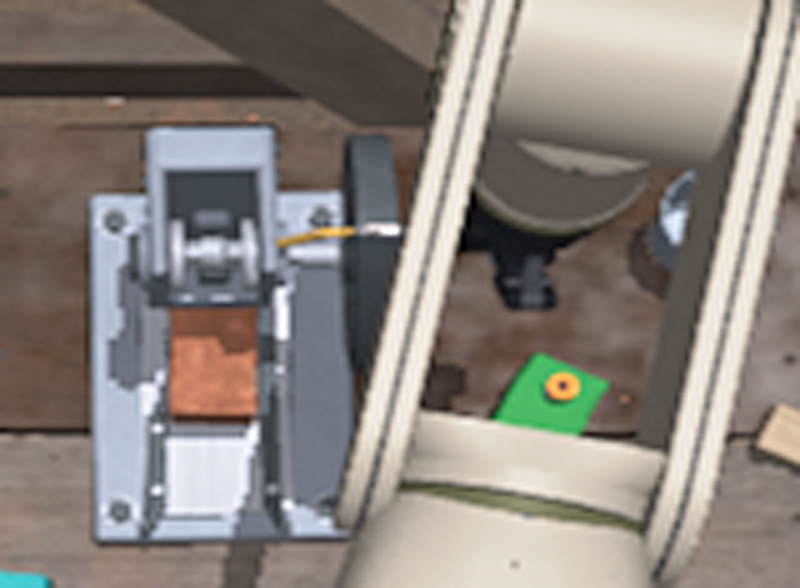

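View pics/s25.png

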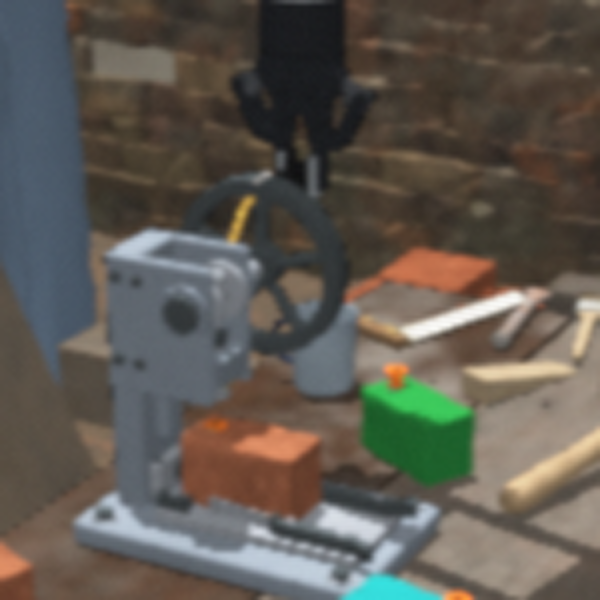

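>>> {"api": "move_arm", "payload": {
  "deltas": [
    [[0,0.04,0,0,0,0],[0,0.05,0,0,0,0],[0,0.05,0,0,0,0]]
  ]
}}

```text
t: 33.75
eef_pos: [0.5921, -0.0663, 0.2262]
tool_rot: [2.191, 2.25, -0.001]
wrist_force: [-0.8, 0.3, -2.7]
grip_width: 0.0215
```

```bash
python3 -c "
from h import *
to(.5905,-.0663,.2259,.026+np.pi/2)"
```

```text
t 33.75 pos [ 0.5921 -0.0663  0.2262] F [-0.8  0.3 -2.7] w 0.0215
delta [ 0.001 -0.039  0.007] turn [0.003 0.012 0.004] | mm [ 0.1 -1.6  0.3]
```

```bash
python3 -c "
from h import *
n=robot.read_camera('top')[:,:,::-1];a=cv2.imread('pics/top0.png')
v=[cv2.resize(i[125:165,325:375],None,fx=8,fy=8,interpolation=0) for i in(a,n)]
s=robot.read_camera('scene')[:,:,::-1];b=cv2.imread('pics/scene0.png')
w=[cv2.resize(i[130:170,275:325],None,fx=8,fy=6,interpolation=0) for i in(b,s)]
cv2.imwrite('pics/cmp.png',np.vstack([np.hstack(v),np.hstack(w)]))"
```

View pics/cmp.png

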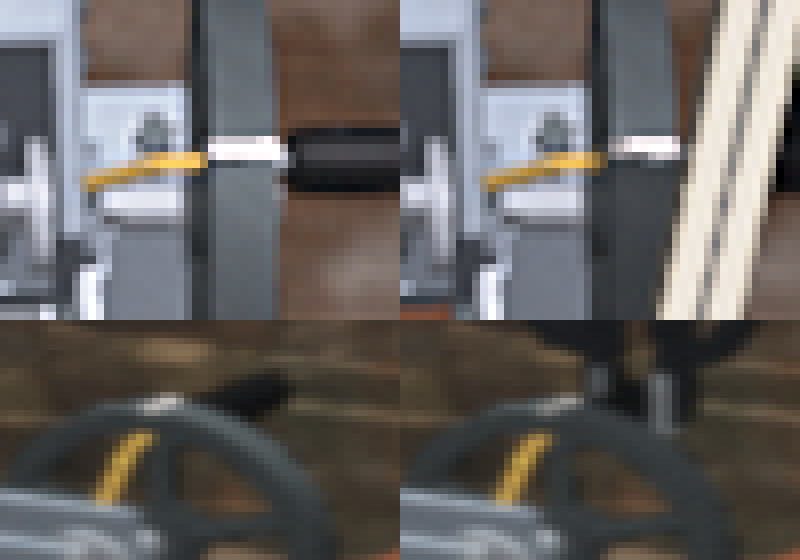

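>>> {"api": "move_arm", "payload": {
  "deltas": [
    [[0,-0.03,0,0,0,0],[0,-0.03,0,0,0,0]]
  ]
}}

```text
t: 34.05
eef_pos: [0.5912, -0.0663, 0.2262]
tool_rot: [2.19, 2.249, -0.0]
wrist_force: [2.6, -1.1, -4.0]
grip_width: 0.0213
```

>>> {"api": "move_arm", "payload": {
  "deltas": [
    [[0,0,0,0,0,0],[0,0,0,0,0,0],[0,0,0,0,0,0],[0,0,0,0,0,0],[0,0,0,0,0,0]]
  ],
  "jaw": 75
}}

```text
t: 34.55
eef_pos: [0.5913, -0.0663, 0.2264]
tool_rot: [2.19, 2.249, 0.0]
wrist_force: [0.0, 0.7, 0.5]
grip_width: 0.0644
```

>>> {"api": "move_arm", "payload": {
  "deltas": [
    [[0,0,-0.3,0,0,0],[0,0,-0.9,0,0,0],[0,0,-1.7,0,0,0],[0,0,-2.6,0,0,0],[0,0,-3.3,0,0,0]]
  ]
}}

```text
t: 35.05
eef_pos: [0.5912, -0.0661, 0.362]
tool_rot: [2.188, 2.247, 0.002]
wrist_force: [0.1, -0.8, 0.5]
grip_width: 0.0639
```

```bash
python3 -c "
from h import *
s,p,R=pose();to(.47,-.20,.36,.026+np.pi/2)"
```

```text
t 35.05 pos [ 0.5912 -0.0661  0.362 ] F [ 0.1 -0.8  0.5] w 0.0639
delta [-3.265 -3.119  0.045] turn [0.033 0.018 0.004] | mm [-130.6 -124.8    1.8]
```

Clear of the handle. I'll move out of the cameras' view to check the result.

>>> {"api": "move_arm", "payload": {
  "deltas": [
    [[-0.6,-0.6,-0.1,0,0,0],[-1.3,-1.2,-0.1,0,0,0],[-2.1,-2.0,-0.1,0,0,0],[-2.9,-2.8,-0.1,0,0,0],[-3.6,-3.5,-0.1,0,0,0]]
  ]
}}

```text
t: 35.55
eef_pos: [0.4537, -0.2149, 0.3671]
tool_rot: [2.187, 2.246, 0.003]
wrist_force: [0.7, -0.1, 0.3]
grip_width: 0.0643
```

```bash
python3 -c "
from h import *
n=robot.read_camera('top')[:,:,::-1];a=cv2.imread('pics/top0.png')
cv2.imwrite('pics/tfull.png',n)
s=robot.read_camera('scene')[:,:,::-1];cv2.imwrite('pics/s27.png',cv2.resize(s[130:270,230:370],None,fx=4.2,fy=4.2,interpolation=2))
v=[cv2.resize(i[125:165,325:400],None,fx=5,fy=6,interpolation=0) for i in(a,n)]
cv2.imwrite('pics/cmp2.png',np.hstack(v))
print(robot.observe()['t'])"
```

```text
35.65
```

View pics/tfull.png

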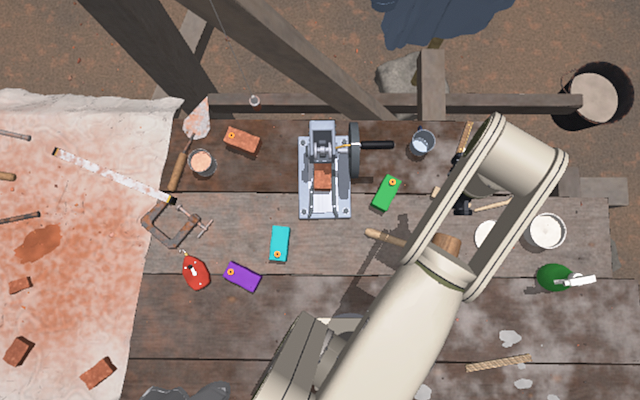

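View pics/s27.png

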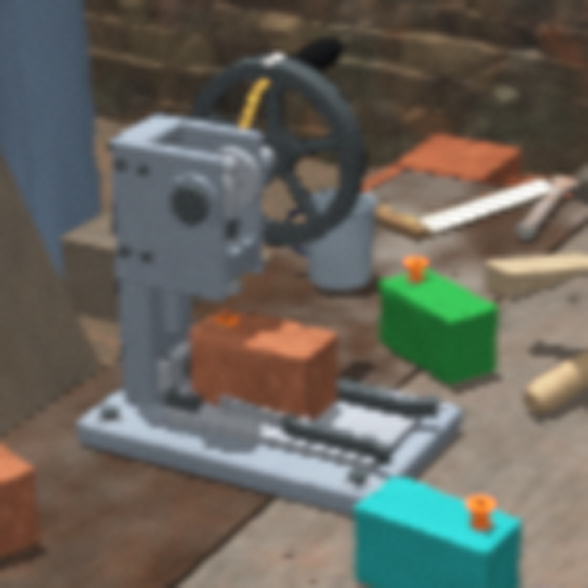

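View pics/cmp2.png

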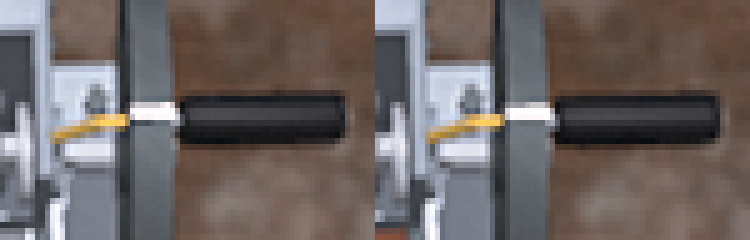

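```bash
python3 -c "
from h import *
a=cv2.cvtColor(cv2.imread('pics/top0.png'),cv2.COLOR_BGR2GRAY);n=cv2.cvtColor(cv2.imread('pics/tfull.png'),cv2.COLOR_BGR2GRAY)
print(cv2.phaseCorrelate(a[130:160,362:397].astype(np.float32),n[130:160,362:397].astype(np.float32)))
s=robot.observe();print(s['t'],s['wrist_force'].round(1),abs(s['qvel']).max());print(robot.finish_job())"
```

```text
((0.008253049442252802, 0.11663095555821279), 0.9946884894812549)
35.65 [ 0.4 -0.2  0.3] 0.07302615959669555
the job is handed in; nothing more can be done
None
```

I laid the cut brick in the guide, plug up and plug end first, and pushed it against the end stop. I then turned the flywheel one full clockwise turn over about 11.5 s, let go of the handle and handed the job in at 35.65 s.

**Checks that passed**
- **Plug:** it was driven down flush; only the collar shows on top of the brick.
- **Ram and handle:** the ram is back up. The handle's image is within 0.12 px of where it started, roughly 0.01 rad, and the white line is at the brass pointer.
- **Brick:** it is still seated at the stop, in the same place as before pressing.
- **Surroundings:** the mug, the tin and the look-alike bricks looked undisturbed. The wedge was partly hidden by the arm in the last top picture, but it looked in place in the scene picture.
- **Crank force:** the wrist force peaked at about 23 N while driving the plug.

**Checks that failed or disagreed**
- **Push at the stop:** the wrist force reached 35 N for a moment because I sent three small pushes without checking between them. About 8 N of that is rail drag, so I estimate about 27 N on the stop. That is close to the 30 N chipping limit, and I had no direct reading. The last pictures show no visible damage.
- **Tool point:** the real fingertips were about 26 mm short of the reported tool point. I found this in the pictures, and lowering the reported tool point to 22 mm below the bench met no contact. The brick grip was therefore shallower than planned, but it held; I corrected for it when pushing and cranking.
- **Handle position:** along its axis the handle looked about 8 mm nearer the wheel than described. I gripped it where the camera showed it.

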